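# Set the spice row out in the service rail

### The job

Move the row of four spice jars from the wire drying rack to the steel service rail so that the row stands in the same order as the rail's coloured seats: each jar upright and fully down in the seat of its lid's colour. They are glass: set each one down gently, never drop or tip one, and leave the pepper mill and the mug where they stand.

Things in the scene. Friction and masses are not known exactly. Their poses are not given: they have to be found in the camera images.
- jar_red: Glass spice jar, red screw lid 47 mm across (78 to 100 mm above the underside), glass 45 mm across, paprika-brown contents; 100 mm tall, 0.18 kg. Origin: centre of the underside, z up; yaw is random. Starts in a pocket of a fixed wire rack: 4 pockets 74 mm apart, row within 0.15 rad of y; jar underside 22 mm above the table, rack wires up to 53 mm: lift straight up.
- jar_yellow: Glass spice jar, yellow screw lid 47 mm across (78 to 100 mm above the underside), glass 45 mm across, ochre contents; 100 mm tall, 0.18 kg. Origin: centre of the underside, z up; yaw is random. Starts in a pocket of a fixed wire rack: 4 pockets 74 mm apart, row within 0.15 rad of y; jar underside 22 mm above the table, rack wires up to 53 mm: lift straight up.
- jar_green: Glass spice jar, green screw lid 47 mm across (78 to 100 mm above the underside), glass 45 mm across, olive contents; 100 mm tall, 0.18 kg. Origin: centre of the underside, z up; yaw is random. Starts in a pocket of a fixed wire rack: 4 pockets 74 mm apart, row within 0.15 rad of y; jar underside 22 mm above the table, rack wires up to 53 mm: lift straight up.
- jar_blue: Glass spice jar, blue screw lid 47 mm across (78 to 100 mm above the underside), glass 45 mm across, black contents; 100 mm tall, 0.18 kg. Origin: centre of the underside, z up; yaw is random. Starts in a pocket of a fixed wire rack: 4 pockets 74 mm apart, row within 0.15 rad of y; jar underside 22 mm above the table, rack wires up to 53 mm: lift straight up.
- seat_red: Fixed red round rubber cup, place of the red-lidded jar: 72 mm across, 66 mm inside, rim 12 mm high, floor 3 mm thick. Origin: centre of its underside, 9 mm above the table, z up. Four seats, any colour order, 78 mm apart in a fixed steel rail 92 x 330 mm (lips 26 mm, end handles 43 mm above the table), row within 0.15 rad of y, nearer than or beyond the wire rack.
- seat_yellow: Fixed yellow round rubber cup, place of the yellow-lidded jar: 72 mm across, 66 mm inside, rim 12 mm high, floor 3 mm thick. Origin: centre of its underside, 9 mm above the table, z up. Four seats, any colour order, 78 mm apart in a fixed steel rail 92 x 330 mm (lips 26 mm, end handles 43 mm above the table), row within 0.15 rad of y, nearer than or beyond the wire rack.
- seat_green: Fixed green round rubber cup, place of the green-lidded jar: 72 mm across, 66 mm inside, rim 12 mm high, floor 3 mm thick. Origin: centre of its underside, 9 mm above the table, z up. Four seats, any colour order, 78 mm apart in a fixed steel rail 92 x 330 mm (lips 26 mm, end handles 43 mm above the table), row within 0.15 rad of y, nearer than or beyond the wire rack.
- seat_blue: Fixed blue round rubber cup, place of the blue-lidded jar: 72 mm across, 66 mm inside, rim 12 mm high, floor 3 mm thick. Origin: centre of its underside, 9 mm above the table, z up. Four seats, any colour order, 78 mm apart in a fixed steel rail 92 x 330 mm (lips 26 mm, end handles 43 mm above the table), row within 0.15 rad of y, nearer than or beyond the wire rack.
- mill: Bystander: dark wooden pepper mill standing beside the work, 166 mm tall, 54 mm across. Origin: centre of the underside.
- mug: Bystander: white mug standing beside the work, 85 mm tall, 76 mm across, with a handle. Origin: centre of the underside.

How it is judged:
By the outcome, as a careful person would: the job done as asked, in the order asked, and still so for the second after the job is handed in, with the robot touching nothing.
It also fails if it takes over 99 s, if anything falls off the work surface, if the arm or the gripper's body presses on something with over 40 N, if the wrist force passes 120 N, or if a joint passes its speed limit or range.

### The arm

A 7-joint arm with a two-finger parallel gripper is mounted at the origin on the work surface. World frame = base frame: x ahead of the robot, y to its left, z up, the work surface at z = 0. Lengths are in mm, angles in rad, forces in N, time in s.
With the tool pointing down it reaches from about 400 to 875 mm from the base axis. Payload 4.4 kg.
Tool frame: the origin (TCP) lies midway between the tips of the shut fingers; the grasp point (between the pads) lies 19 mm behind it; z points along the fingers, y is the line along which they close (so a half turn about z gives the same grasp; the last joint's range is limited). The gripper opens to 85 mm and grips with 20 to 120 N. Pads are 22 mm wide; open, the fingers measure 114 mm over their backs; the gripper's body (76 mm by 85 mm) begins 54 mm behind the grasp point. The pads swing forward as they close: fully open they stand 13 mm farther back than shut.
Start: joints at [-1.305, 0.628, 0.038, 1.517, -0.027, 0.996, -0.02], TCP at [211.71, 614.571, 196.713] pointing down, gripper open.
Joint ranges: [-3.06, 3.06], [-0.37, 2.12], [-1.25, 1.32], [0.18, 2.47], [-1.1, 4.24], [0.23, 1.98], [-2.94, 2.94]. Speed limits (rad/s): [2.57, 2.57, 3.14, 3.14, 3.14, 3.14, 3.14].

### API

Orientations are given as [roll, pitch, yaw] about the fixed x, y, z axes, in that order (R = Rz(yaw) Ry(pitch) Rx(roll)).
In Python, from cell import read_state, get_image, finish_job gives the robot as it stands.
- The arm moves only by the tool send_rows, never from a script. Its argument "series" is a list of rows, each an object of numbers: "ax", "ay", "az": the turn, a rotation vector about the tool's x, y, z in rad; "dx", "dy", "dz": the shift along the tool's x, y, z in cm; "hand": the closure, from 0 (fully open) to 1 (shut). In form: [{"ax": .., "ay": .., "az": .., "dx": .., "dy": .., "dz": .., "hand": ..}, ...]. A call has 1 to 10 rows; each row is the pose to reach, as a shift and turn from the pose commanded when the call began, along the tool's axes at that moment; what a row does not reach only later rows make up. A row lasts 1/10 s, in which the tool goes at most 50 mm and 8.59 degrees, less where a joint would pass 70% of its speed; a pose out of reach is approached as far as the arm can. A call with a gripper value outside its range is refused whole. The fingers move at their own pace and stop on an object; the grip force is fixed at half the most. Time passes only in rows, so rows that repeat a pose let the fingers close. It gives the time, the measured TCP pose, the force, the opening and the grip force at its end, in the units of the state.
- read_state(): the state, without advancing time (a new reading comes with each control period).
- get_image(name): name is "scene" or "top" or "wrist"; returns a dict with "pixels" (384x512x3 uint8, red, green, blue), "mtx" (3x3 intrinsics, pixels), "R" (3x3) and "t" (3): a world point X has camera coordinates R X + t. Camera axes: x right, y down, z forward; pixel columns grow to the right and rows downward; lengths in mm; the calibration is good to about 2 mm. The wrist camera is an equidistant fisheye: a pixel r from the principal point sees the ray r / f radians off the axis. A picture is of the moment at which its call begins. There is no depth.
- finish_job(): hands the job in; it is judged then, once.
The state is a dict: "clock": time; "qpos": joint angles; "qd": joint speeds; "tau": joint torques, N m; "eef_pos": TCP position; "tool_rot": TCP orientation; "force": force on the tool from outside, world axes, zero at the start; "torque": the same for the moment, N m; "width": finger opening in mm; "gripper_force": force on a finger pad.
Only numpy, scipy, OpenCV 4.12 (cv2) and the standard library are available. Lean on these libraries where they do the work, as an engineer would, in place of code of your own. Each camera call takes 0.05 s, during which the arm holds its last target. There are 200 camera calls.

## Working session

There is one attempt and no reset: what is moved stays moved. The work goes in short steps, Python scripts to look and compute and a tool call to move; the robot and the scene stay as the last step left them, time stands still between calls to the robot, and variables do not carry over. Pictures are saved under pics/ and viewed, at most 14 in all, crops included, and the job is handed in when it is done.

Besides the shell and the picture viewer there is one more tool, called after "Request:" by a JSON object that holds its "api" and its "payload", one argument or row to a line. send_rows: Moves the arm, as the interface text tells. Its arguments: {"type":"object","properties":{"series":{"type":"array","items":{"type":"object","properties":{"ax":{"type":"number"},"ay":{"type":"number"},"az":{"type":"number"},"dx":{"type":"number"},"dy":{"type":"number"},"dz":{"type":"number"},"hand":{"type":"number"}}}}},"required":["series"]}

```bash
mkdir -p pics; ls; python3 - <<'E'
from cell import *
import cv2, numpy as np
s=read_state(); print({k:np.round(v,3).tolist() for k,v in s.items()})
for n in ("scene","top"):
    d=get_image(n); cv2.imwrite(f"pics/{n}0.png",d["pixels"][:,:,::-1]); print(n,d["mtx"],d["R"],d["t"])
    np.savez(f"{n}0.npz",**{k:np.array(v) for k,v in d.items()})
a=cv2.imread("pics/scene0.png");b=cv2.imread("pics/top0.png")
E
```

```text
pics
{'clock': 0.0, 'qpos': [-1.305, 0.629, 0.038, 1.518, -0.027, 0.996, -0.02], 'qd': [0.002, 0.0, -0.001, 0.0, 0.0, -0.0, 0.001], 'tau': [-0.0, -56.341, 1.226, -19.344, 0.011, 0.011, -0.0], 'eef_pos': [211.468, 613.924, 195.782], 'tool_rot': [-3.14, 0.0, 2.81], 'force': [-0.651, -0.779, -0.13], 'torque': [-0.059, 0.037, 0.004], 'gripper_force': 0.0, 'width': 85.393}
scene [[388.16571802   0.         251.79913576]
 [  0.         388.16571802 185.64392965]
 [  0.           0.           1.        ]] [[ 0.08301171  0.99647354  0.01222877]
 [ 0.82798635 -0.06213665 -0.55729492]
 [-0.55456979  0.05638726 -0.83022456]] [ -43.37444395 -451.9826416  1397.48344062]
top [[353.36808128   0.         256.1697867 ]
 [  0.         353.36808128 192.61165115]
 [  0.           0.           1.        ]] [[-0.01071344 -0.99965744 -0.02387932]
 [-0.99318738  0.01340918 -0.11575416]
 [ 0.11603471  0.02247652 -0.99299081]] [  17.40201453  548.25843163 1082.86026701]
```

View pics/scene0.png

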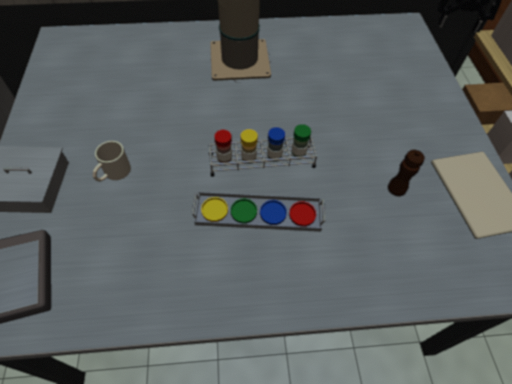

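View pics/top0.png

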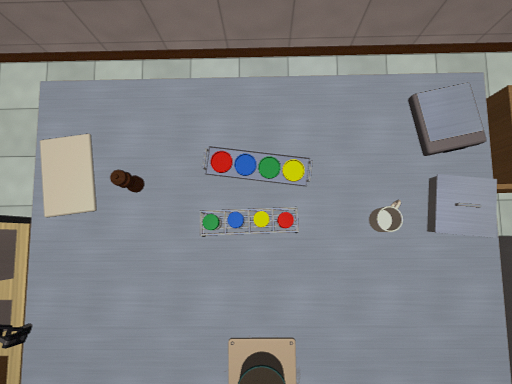

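The scene view shows the rack (jars, y increasing to the right: red, yellow, blue, green at rows ~140) nearer the base. The rail is beyond it, with seats yellow, green, blue, red at (215,209), (244,211), (273,212), (303,213). The mill is at (405,172) and the mug at (112,160). The top view agrees, with seats at row ~165 and lids at row ~220.

```bash
cat > h.py <<'E'
from cell import *
import cv2, numpy as np
from scipy.spatial.transform import Rotation as Ro
HSV={'red':[((0,150,70),(7,255,255)),((172,150,70),(180,255,255))],'yellow':[((22,150,90),(35,255,255))],
 'green':[((45,120,50),(85,255,255))],'blue':[((105,150,60),(130,255,255))]}
def blobs(img,col,minA=40):
    h=cv2.cvtColor(img,cv2.COLOR_RGB2HSV); m=sum(cv2.inRange(h,*r) for r in HSV[col])
    n,l,st,c=cv2.connectedComponentsWithStats(m)
    return [(st[i,4],*c[i].round(1),*st[i,:4]) for i in range(1,n) if st[i,4]>=minA]
def ray(d,uv,fish=False):
    K=d['mtx']; x=(uv[0]-K[0,2])/K[0,0]; y=(uv[1]-K[1,2])/K[1,1]
    if fish:
        r=np.hypot(x,y); s=np.sinc(r/np.pi); v=np.array([x*s,y*s,np.cos(r)])
    else: v=np.array([x,y,1.])
    R=np.array(d['R']); v=R.T@v; return -R.T@np.array(d['t']), v/np.linalg.norm(v)
def plane(d,uv,z,fish=False):
    o,v=ray(d,uv,fish); return o+v*(z-o[2])/v[2]
def tri(rays):
    A=sum(np.eye(3)-np.outer(v,v) for o,v in rays); b=sum((np.eye(3)-np.outer(v,v))@o for o,v in rays)
    p=np.linalg.solve(A,b); return p,[np.linalg.norm(np.cross(v,p-o)) for o,v in rays]
def go(p,yaw):  # shift (cm) and turn in tool axes from present pose to p, pointing down
    s=read_state(); R=Ro.from_euler('xyz',s['tool_rot']); T=Ro.from_euler('xyz',[np.pi,0,yaw])
    return (R.inv().apply(np.array(p)-s['eef_pos'])/10).round(2),(R.inv()*T).as_rotvec().round(3)
E
python3 - <<'E'
from h import *
S=dict(np.load('scene0.npz'));T=dict(np.load('top0.npz'))
for c in HSV:
    bs=sorted(blobs(S['pixels'],c,60),key=lambda b:b[2]); bt=sorted(blobs(T['pixels'],c,60),key=lambda b:-b[2])
    print(c,[tuple(map(float,b)) for b in bs],[tuple(map(float,b)) for b in bt])
    for n,b,t in zip(('lid','seat'),bs,bt):
        p,e=tri([ray(S,b[1:3]),ray(T,t[1:3])]); z={'lid':118,'seat':15}[n]
        print(' ',n,p.round(1),np.round(e,1),'plane',plane(T,t[1:3],z).round(1),plane(S,b[1:3],z).round(1))
E
```

```text
red [(173.0, 222.5, 136.2, 215.0, 130.0, 16.0, 13.0), (482.0, 302.2, 213.3, 290.0, 201.0, 26.0, 25.0)] [(201.0, 285.0, 219.7, 277.0, 212.0, 17.0, 16.0), (368.0, 221.0, 161.4, 211.0, 151.0, 21.0, 22.0)]
  lid [458.8 -74.2 116.9] [0.8 0.8] plane [458.8 -73.4 118. ] [459.6 -75.  118. ]
  seat [653.8 123.6  15. ] [0.6 0.6] plane [653.9 124.2  15. ] [653.8 123.   15. ]
yellow [(175.0, 248.6, 135.9, 241.0, 130.0, 16.0, 13.0), (480.0, 214.2, 208.9, 202.0, 197.0, 26.0, 24.0)] [(201.0, 260.9, 218.7, 253.0, 211.0, 16.0, 16.0), (379.0, 292.9, 169.9, 282.0, 159.0, 22.0, 22.0)]
  lid [462.5  -4.5 116.6] [0.5 0.5] plane [462.4  -4.  118. ] [463.6  -5.2 118. ]
  seat [ 622.5 -108.5   14.7] [0.5 0.5] plane [ 622.4 -107.9   15. ] [ 622.6 -109.    15. ]
green [(163.0, 302.3, 130.7, 295.0, 125.0, 16.0, 13.0), (479.0, 243.4, 210.5, 231.0, 199.0, 26.0, 24.0)] [(203.0, 210.4, 221.7, 203.0, 214.0, 16.0, 16.0), (375.0, 268.9, 167.0, 259.0, 156.0, 21.0, 23.0)]
  lid [455.5 142.  117.9] [0.1 0.1] plane [455.5 142.1 118. ] [455.6 141.8 118. ]
  seat [633.2 -31.3  14.5] [0.5 0.5] plane [633.1 -30.8  15. ] [633.4 -31.8  15. ]
blue [(174.0, 276.4, 134.0, 269.0, 128.0, 16.0, 13.0), (485.0, 272.8, 211.9, 260.0, 200.0, 26.0, 24.0)] [(200.0, 235.1, 219.5, 228.0, 212.0, 16.0, 16.0), (372.0, 244.9, 164.2, 234.0, 154.0, 22.0, 22.0)]
  lid [461.1  70.5 116.6] [0.1 0.1] plane [461.   70.5 118. ] [462.3  70.2 118. ]
  seat [643.5  46.2  14.8] [0.5 0.5] plane [643.5  46.6  15. ] [643.6  45.7  15. ]
```

```bash
python3 - <<'E'
from h import *
print(go([456,142,200],np.pi/2))
S=dict(np.load('scene0.npz')); print(plane(S,(397,190),0),plane(S,(112,172),0))
E
```

```text
(array([-38.49, -36.66,  -0.35]), array([-1.000e-03,  1.000e-03,  1.239e+00]))
[5.91038693e+02 4.04413750e+02 1.13686838e-13] [ 468.63336393 -398.54733513    0.        ]
```

Request:
{"api": "send_rows", "payload": {
  "series": [
    {"dx": -3.9, "dy": -3.7, "dz": -0.4, "az": 0.13, "hand": 0},
    {"dx": -7.8, "dy": -7.4, "dz": -0.4, "az": 0.26, "hand": 0},
    {"dx": -11.7, "dy": -11.1, "dz": -0.4, "az": 0.39, "hand": 0},
    {"dx": -15.6, "dy": -14.8, "dz": -0.4, "az": 0.52, "hand": 0},
    {"dx": -19.5, "dy": -18.5, "dz": -0.4, "az": 0.65, "hand": 0},
    {"dx": -23.4, "dy": -22.2, "dz": -0.4, "az": 0.78, "hand": 0},
    {"dx": -27.3, "dy": -25.9, "dz": -0.4, "az": 0.91, "hand": 0},
    {"dx": -31.2, "dy": -29.6, "dz": -0.4, "az": 1.04, "hand": 0},
    {"dx": -35.1, "dy": -33.3, "dz": -0.4, "az": 1.17, "hand": 0},
    {"dx": -38.5, "dy": -36.7, "dz": -0.4, "az": 1.24, "hand": 0}
  ]
}}

```text
invalid input at $.series[0]: expected keys ax, ay, az, dx, dy, dz, hand
```

Request:
{"api": "send_rows", "payload": {
  "series": [
    {"ax": 0, "ay": 0, "dx": -3.9, "dy": -3.7, "dz": -0.4, "az": 0.13, "hand": 0},
    {"ax": 0, "ay": 0, "dx": -7.8, "dy": -7.4, "dz": -0.4, "az": 0.26, "hand": 0},
    {"ax": 0, "ay": 0, "dx": -11.7, "dy": -11.1, "dz": -0.4, "az": 0.39, "hand": 0},
    {"ax": 0, "ay": 0, "dx": -15.6, "dy": -14.8, "dz": -0.4, "az": 0.52, "hand": 0},
    {"ax": 0, "ay": 0, "dx": -19.5, "dy": -18.5, "dz": -0.4, "az": 0.65, "hand": 0},
    {"ax": 0, "ay": 0, "dx": -23.4, "dy": -22.2, "dz": -0.4, "az": 0.78, "hand": 0},
    {"ax": 0, "ay": 0, "dx": -27.3, "dy": -25.9, "dz": -0.4, "az": 0.91, "hand": 0},
    {"ax": 0, "ay": 0, "dx": -31.2, "dy": -29.6, "dz": -0.4, "az": 1.04, "hand": 0},
    {"ax": 0, "ay": 0, "dx": -35.1, "dy": -33.3, "dz": -0.4, "az": 1.17, "hand": 0},
    {"ax": 0, "ay": 0, "dx": -38.5, "dy": -36.7, "dz": -0.4, "az": 1.24, "hand": 0}
  ]
}}

```text
clock: 1.1
eef_pos: [442.2, 169.1, 200.7]
tool_rot: [-3.142, -0.0, 1.566]
force: [0.2, 0.3, -0.5]
width: 85.5
gripper_force: 0.0
```

Request:
{"api": "send_rows", "payload": {
  "series": [
    {"ax": 0, "ay": 0, "az": 0, "dx": 0, "dy": 0, "dz": 0, "hand": 0},
    {"ax": 0, "ay": 0, "az": 0, "dx": 0, "dy": 0, "dz": 0, "hand": 0},
    {"ax": 0, "ay": 0, "az": 0, "dx": 0, "dy": 0, "dz": 0, "hand": 0}
  ]
}}

```text
clock: 1.4
eef_pos: [441.0, 172.0, 200.4]
tool_rot: [-3.141, -0.0, 1.572]
force: [0.1, -0.4, -0.0]
width: 85.5
gripper_force: 0.0
```

```bash
python3 - <<'E'
from h import *
d=get_image('wrist'); cv2.imwrite('pics/w1.png',d['pixels'][:,:,::-1])
s=read_state();print(s['eef_pos'],s['tool_rot'],d['mtx'][0],d['mtx'][1])
for c in HSV:
    for b in blobs(d['pixels'],c,80):
        print(c,[float(x) for x in b],plane(d,b[1:3],120,True).round(1),plane(d,b[1:3],15,True).round(1))
E
```

```text
[440.9538198  172.38512073 200.43039684] [-3.14060896e+00 -5.13018915e-04  1.57282434e+00] [297.31863964   0.         255.6116946 ] [  0.         297.31863964 191.46045858]
red [1575.0, 407.4, 200.6, 386.0, 177.0, 44.0, 48.0] [590.2 159.1 120. ] [651.8 124.3  15. ]
green [1746.0, 272.6, 216.6, 249.0, 193.0, 48.0, 47.0] [454.7 144.2 120. ] [460.9 103.3  15. ]
blue [1223.0, 394.0, 249.0, 373.0, 229.0, 42.0, 44.0] [584.2 105.6 120. ] [643.3  48.9  15. ]
blue [1283.0, 276.2, 281.0, 255.0, 262.0, 43.0, 39.0] [460.1  72.9 120. ] [468.4   2.8  15. ]
```

View pics/w1.png

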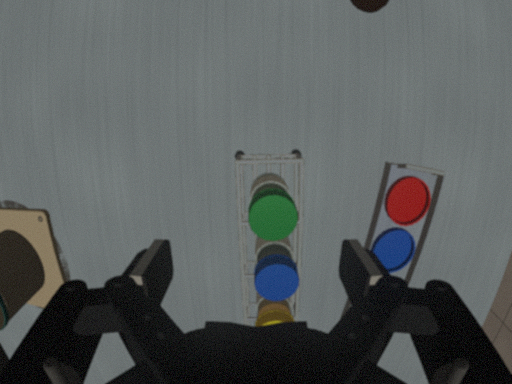

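The wrist view shows the green lid at (272,216) and the blue lid at (276,281), with both fingers clear. On the z=120 plane they agree with the two-view points to 2 mm. Now going down on green.

Request:
{"api": "send_rows", "payload": {
  "series": [
    {"ax": 0, "ay": 0, "az": 0, "dx": -2.95, "dy": 1.5, "dz": 0, "hand": 0},
    {"ax": 0, "ay": 0, "az": 0, "dx": -2.95, "dy": 1.5, "dz": 2, "hand": 0},
    {"ax": 0, "ay": 0, "az": 0, "dx": -2.95, "dy": 1.5, "dz": 5, "hand": 0},
    {"ax": 0, "ay": 0, "az": 0, "dx": -2.95, "dy": 1.5, "dz": 8, "hand": 0},
    {"ax": 0, "ay": 0, "az": 0, "dx": -2.95, "dy": 1.5, "dz": 10.5, "hand": 0},
    {"ax": 0, "ay": 0, "az": 0, "dx": -2.95, "dy": 1.5, "dz": 11.3, "hand": 0},
    {"ax": 0, "ay": 0, "az": 0, "dx": -2.95, "dy": 1.5, "dz": 11.3, "hand": 0},
    {"ax": 0, "ay": 0, "az": 0, "dx": -2.95, "dy": 1.5, "dz": 11.3, "hand": 0}
  ]
}}

```text
clock: 2.25
eef_pos: [457.3, 142.1, 88.4]
tool_rot: [3.14, -0.001, 1.571]
force: [-0.5, -0.2, 1.1]
width: 85.1
gripper_force: 0.0
```

Request:
{"api": "send_rows", "payload": {
  "series": [
    {"ax": 0, "ay": 0, "az": 0, "dx": 0, "dy": -0.1, "dz": 0, "hand": 0.3},
    {"ax": 0, "ay": 0, "az": 0, "dx": 0, "dy": -0.1, "dz": 0, "hand": 0.4},
    {"ax": 0, "ay": 0, "az": 0, "dx": 0, "dy": -0.1, "dz": 0, "hand": 0.6},
    {"ax": 0, "ay": 0, "az": 0, "dx": 0, "dy": -0.1, "dz": 0, "hand": 0.8},
    {"ax": 0, "ay": 0, "az": 0, "dx": 0, "dy": -0.1, "dz": 0, "hand": 1},
    {"ax": 0, "ay": 0, "az": 0, "dx": 0, "dy": -0.1, "dz": 0, "hand": 1},
    {"ax": 0, "ay": 0, "az": 0, "dx": 0, "dy": -0.1, "dz": 0, "hand": 1}
  ]
}}

```text
clock: 2.95
eef_pos: [455.8, 141.3, 87.7]
tool_rot: [-3.142, -0.0, 1.57]
force: [-0.5, -0.2, -0.0]
width: 0.3
gripper_force: 0.0
```

```bash
python3 - <<'E'
from h import *
d=get_image('wrist'); e=get_image('scene')
cv2.imwrite('pics/w2.png',np.hstack([cv2.resize(d['pixels'],(400,300)),cv2.resize(e['pixels'][90:240,180:340],(400,375))[:300]])[:,:,::-1])
for n,i in (('w',d),('s',e)):
  for c in HSV: print(n,c,[[float(x) for x in b] for b in blobs(i['pixels'],c,60)])
E
```

```text
w red [[2565.0, 446.9, 205.5, 421.0, 173.0, 55.0, 66.0]]
w yellow []
w green [[3051.0, 259.2, 224.3, 217.0, 191.0, 83.0, 74.0], [95.0, 417.9, 307.2, 409.0, 302.0, 18.0, 12.0]]
w blue [[2185.0, 424.9, 271.4, 398.0, 243.0, 55.0, 58.0], [169.0, 255.8, 319.3, 249.0, 310.0, 14.0, 17.0]]
s red [[172.0, 222.5, 136.2, 215.0, 130.0, 16.0, 13.0], [483.0, 302.2, 213.3, 290.0, 201.0, 26.0, 25.0]]
s yellow [[176.0, 248.6, 136.0, 241.0, 130.0, 16.0, 13.0], [478.0, 214.2, 208.9, 202.0, 197.0, 26.0, 24.0]]
s green [[114.0, 302.4, 132.1, 295.0, 126.0, 16.0, 12.0], [479.0, 243.4, 210.4, 231.0, 199.0, 26.0, 24.0]]
s blue [[174.0, 276.4, 134.0, 269.0, 128.0, 16.0, 13.0], [482.0, 272.8, 211.9, 260.0, 200.0, 26.0, 24.0]]
```

View pics/w2.png

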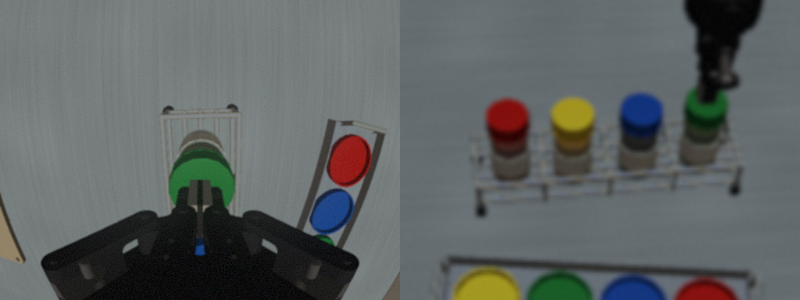

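The wrist view shows the shut fingertips over the green lid at (258,240) in full-frame pixels. The jar still stands upright in its pocket, and the fingertips seem to end at the lid's top. I'll compare this with where the reported TCP should project.

```bash
cat >> h.py <<'E'
def proj(d,X,fish=False):
    c=np.array(d['R'])@np.array(X,float)+np.array(d['t']); K=np.array(d['mtx'])
    if fish:
        r=np.hypot(c[0],c[1]); th=np.arctan2(r,c[2]); c=np.array([c[0]/r*th,c[1]/r*th,1])
    return (K@(c/c[2]))[:2].round(1)
E
python3 - <<'E'
from h import *
d=get_image('wrist'); e=get_image('scene'); t=get_image('top'); s=read_state(); p=s['eef_pos']; print(s['eef_pos'],s['tool_rot'],s['width'],s['force'])
for z in (88,105,122,135,150): print(z,[proj(i,[p[0],p[1],z],f).tolist() for i,f in((d,1),(e,0),(t,0))])
print('lid top centre',[proj(i,[455.5,142,122],f).tolist() for i,f in((d,1),(e,0),(t,0))])
a=cv2.resize(d['pixels'][170:270,200:320],None,fx=3.3,fy=3.3,interpolation=2); b=cv2.resize(e['pixels'][90:170,265:345],(400,400),interpolation=2)
c=np.zeros((400,800,3),np.uint8); c[:a.shape[0],:a.shape[1]]=a; c[:,400:]=b; cv2.imwrite('pics/z2.png',c[:,:,::-1])
E
```

```text
[455.7552573  141.26658146  87.6693056 ] [-3.14151123e+00  1.59409514e-05  1.56970435e+00] -0.016657891534487438 [-0.0841652   0.24850427 -0.19791645]
88 [[258.5, 222.0], [300.8, 138.0], [212.2, 222.0]]
105 [[258.8, 233.0], [301.5, 133.9], [211.4, 221.8]]
122 [[259.0, 246.2], [302.3, 129.8], [210.5, 221.6]]
135 [[259.2, 258.1], [302.9, 126.5], [209.8, 221.4]]
150 [[259.5, 274.3], [303.5, 122.6], [209.0, 221.2]]
lid top centre [[258.5, 245.0], [302.5, 129.7], [210.2, 221.7]]
```

View pics/z2.png

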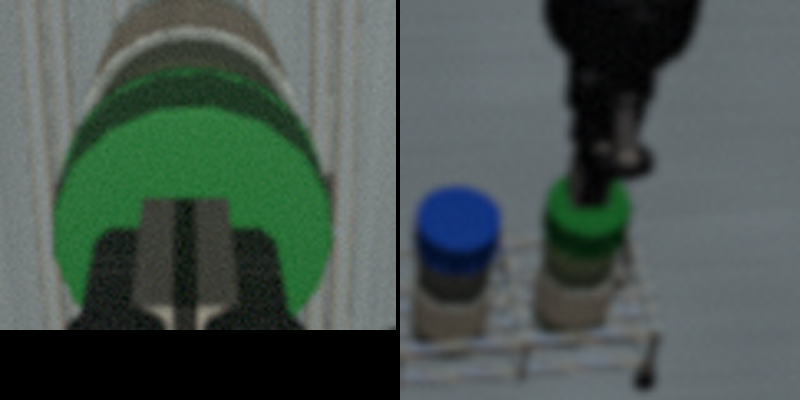

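The visible tips end at the lid's top plane, so either the tips sit above the reported TCP or something else is off. I'll raise straight up and measure the shut fingertips against clear background.

Request:
{"api": "send_rows", "payload": {
  "series": [
    {"ax": 0, "ay": 0, "az": 0, "dx": 0, "dy": 0, "dz": -2, "hand": 1},
    {"ax": 0, "ay": 0, "az": 0, "dx": 0, "dy": 0, "dz": -5, "hand": 1},
    {"ax": 0, "ay": 0, "az": 0, "dx": 0, "dy": 0, "dz": -8, "hand": 1},
    {"ax": 0, "ay": 0, "az": 0, "dx": 0, "dy": 0, "dz": -8, "hand": 1},
    {"ax": 0, "ay": 0, "az": 0, "dx": 0, "dy": 0, "dz": -8, "hand": 1}
  ]
}}

```text
clock: 3.7
eef_pos: [455.9, 141.6, 168.1]
tool_rot: [3.141, -0.001, 1.57]
force: [-0.1, 0.6, 0.1]
width: 0.4
gripper_force: 0.0
```

```bash
python3 - <<'E'
from h import *
d=get_image('wrist'); e=get_image('scene'); t=get_image('top'); s=read_state(); p=s['eef_pos']; print(p,s['tool_rot'],s['width'],s['force'])
print('wcam',-np.array(d['R']).T@d['t'])
for z in (0,10,20,30,40,60,80): print(z,[proj(i,[p[0],p[1],p[2]+z],f).tolist() for i,f in((d,1),(e,0),(t,0))])
for i,n in((d,'w'),(e,'s'),(t,'t')):
  for c in HSV: print(n,c,[[float(x) for x in b] for b in blobs(i['pixels'],c,60)])
a=cv2.resize(d['pixels'][170:270,200:300],(400,400),interpolation=2); b=cv2.resize(e['pixels'][60:160,252:352],(400,400),interpolation=2)
cv2.imwrite('pics/z3.png',np.hstack([a,b])[:,:,::-1])
E
```

```text
[454.88072957 141.10912981 166.74130822] [-3.13954843e+00  6.99450598e-04  1.56980217e+00] 0.0742253784810595 [-0.38398415  0.06253867  0.08035326]
wcam [454.30466828 213.86637483 344.38161046]
0 [[256.9, 221.7], [304.2, 117.9], [208.1, 221.3]]
10 [[256.9, 227.9], [304.7, 115.2], [207.5, 221.2]]
20 [[257.0, 234.7], [305.2, 112.5], [206.9, 221.1]]
30 [[257.0, 242.3], [305.7, 109.7], [206.3, 220.9]]
40 [[257.1, 250.7], [306.2, 106.8], [205.6, 220.8]]
60 [[257.3, 270.8], [307.2, 101.0], [204.4, 220.5]]
80 [[257.5, 296.5], [308.3, 94.9], [203.0, 220.2]]
w red [[1979.0, 412.0, 185.5, 389.0, 159.0, 48.0, 54.0]]
w yellow [[90.0, 255.9, 322.4, 250.0, 317.0, 12.0, 10.0]]
w green [[2476.0, 256.8, 195.7, 229.0, 168.0, 57.0, 56.0], [802.0, 384.7, 282.7, 362.0, 268.0, 41.0, 32.0]]
w blue [[1677.0, 396.4, 241.4, 373.0, 217.0, 48.0, 49.0]]
s red [[173.0, 222.5, 136.2, 215.0, 130.0, 16.0, 13.0], [486.0, 302.2, 213.3, 290.0, 201.0, 26.0, 25.0]]
s yellow [[177.0, 248.6, 136.0, 241.0, 130.0, 16.0, 13.0], [480.0, 214.2, 208.9, 202.0, 197.0, 26.0, 24.0]]
s green [[164.0, 302.3, 130.7, 295.0, 125.0, 16.0, 13.0], [480.0, 243.5, 210.5, 231.0, 199.0, 26.0, 24.0]]
s blue [[173.0, 276.3, 134.0, 269.0, 128.0, 16.0, 13.0], [482.0, 272.8, 211.9, 260.0, 200.0, 26.0, 24.0]]
t red [[369.0, 221.0, 161.4, 211.0, 151.0, 21.0, 22.0], [201.0, 285.0, 219.7, 277.0, 212.0, 17.0, 16.0]]
t yellow [[379.0, 292.9, 169.9, 282.0, 159.0, 22.0, 22.0], [201.0, 260.9, 218.7, 253.0, 211.0, 16.0, 16.0]]
t green [[374.0, 268.9, 167.0, 259.0, 157.0, 21.0, 22.0], [92.0, 214.0, 222.4, 209.0, 214.0, 10.0, 16.0]]
t blue [[372.0, 244.9, 164.2, 234.0, 154.0, 22.0, 22.0], [200.0, 235.1, 219.5, 228.0, 212.0, 16.0, 16.0]]
```

View pics/z3.png

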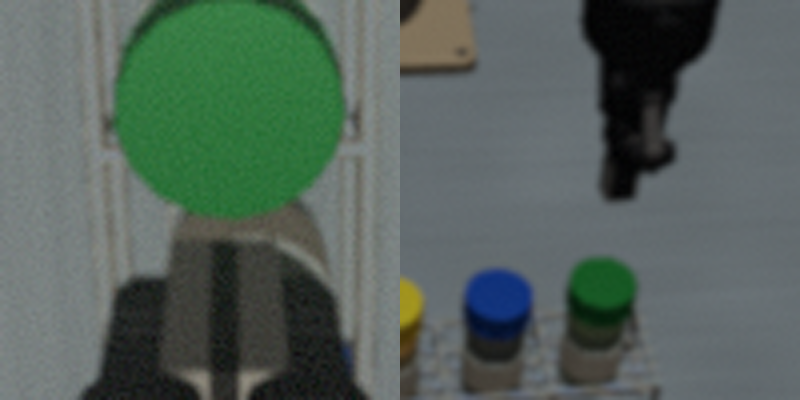

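The scene view shows the shut tip at about (306.5,109.5), where the reported TCP would project to row 118. The tips really are some 35–40 mm above the reported TCP, so they closed just over the lid. I'll put a number on it.

```bash
python3 - <<'E'
from h import *
d=get_image('wrist'); e=get_image('scene'); p=read_state()['eef_pos']; print(p)
for z in (25,30,35,40,45,50): print(z,[proj(d,[p[0],p[1]+a,p[2]+z],1).tolist() for a in(0,8,11)],[proj(e,[p[0]+a,p[1],p[2]+z]).tolist() for a in (0,8,12)])
E
```

```text
[455.05478278 141.0241203  166.75806061]
25 [[259.1, 238.8], [259.1, 225.8], [259.1, 220.8]] [[305.4, 111.1], [305.9, 113.4], [306.2, 114.5]]
30 [[259.2, 242.8], [259.2, 229.5], [259.2, 224.3]] [[305.7, 109.7], [306.2, 112.0], [306.4, 113.1]]
35 [[259.2, 247.0], [259.3, 233.3], [259.3, 228.1]] [[305.9, 108.3], [306.4, 110.6], [306.7, 111.7]]
40 [[259.3, 251.4], [259.3, 237.4], [259.4, 232.0]] [[306.2, 106.9], [306.7, 109.1], [306.9, 110.3]]
45 [[259.4, 256.0], [259.4, 241.8], [259.4, 236.3]] [[306.4, 105.4], [306.9, 107.7], [307.2, 108.8]]
50 [[259.4, 261.0], [259.5, 246.4], [259.5, 240.8]] [[306.7, 104.0], [307.2, 106.2], [307.5, 107.4]]
```

Request:
{"api": "send_rows", "payload": {
  "series": [
    {"ax": 0, "ay": 0, "az": 0, "dx": 0.05, "dy": 0, "dz": 0, "hand": 0},
    {"ax": 0, "ay": 0, "az": 0, "dx": 0.05, "dy": 0, "dz": 0, "hand": 0},
    {"ax": 0, "ay": 0, "az": 0, "dx": 0.05, "dy": 0, "dz": 1, "hand": 0},
    {"ax": 0, "ay": 0, "az": 0, "dx": 0.05, "dy": 0, "dz": 3, "hand": 0},
    {"ax": 0, "ay": 0, "az": 0, "dx": 0.05, "dy": 0, "dz": 5, "hand": 0},
    {"ax": 0, "ay": 0, "az": 0, "dx": 0.05, "dy": 0, "dz": 7, "hand": 0},
    {"ax": 0, "ay": 0, "az": 0, "dx": 0.05, "dy": 0, "dz": 9, "hand": 0},
    {"ax": 0, "ay": 0, "az": 0, "dx": 0.05, "dy": 0, "dz": 11, "hand": 0},
    {"ax": 0, "ay": 0, "az": 0, "dx": 0.05, "dy": 0, "dz": 11.8, "hand": 0},
    {"ax": 0, "ay": 0, "az": 0, "dx": 0.05, "dy": 0, "dz": 11.8, "hand": 0}
  ]
}}

```text
clock: 4.95
eef_pos: [454.8, 141.3, 48.5]
tool_rot: [-3.139, 0.001, 1.569]
force: [-1.2, -0.4, -1.1]
width: 85.6
gripper_force: 0.0
```

Request:
{"api": "send_rows", "payload": {
  "series": [
    {"ax": 0, "ay": 0, "az": 0, "dx": 0, "dy": 0, "dz": 0, "hand": 0.3},
    {"ax": 0, "ay": 0, "az": 0, "dx": 0, "dy": 0, "dz": 0, "hand": 0.6},
    {"ax": 0, "ay": 0, "az": 0, "dx": 0, "dy": 0, "dz": 0, "hand": 1},
    {"ax": 0, "ay": 0, "az": 0, "dx": 0, "dy": 0, "dz": 0, "hand": 1},
    {"ax": 0, "ay": 0, "az": 0, "dx": 0, "dy": 0, "dz": 0, "hand": 1},
    {"ax": 0, "ay": 0, "az": 0, "dx": 0, "dy": 0, "dz": 0, "hand": 1}
  ]
}}

```text
clock: 5.55
eef_pos: [456.5, 142.1, 50.7]
tool_rot: [3.14, -0.001, 1.57]
force: [-0.2, -1.3, 5.5]
width: 45.9
gripper_force: 60.5
```

Gripped: 46 mm wide at 60 N. Now lifting straight up.

Request:
{"api": "send_rows", "payload": {
  "series": [
    {"ax": 0, "ay": 0, "az": 0, "dx": 0, "dy": 0, "dz": -0.5, "hand": 1},
    {"ax": 0, "ay": 0, "az": 0, "dx": 0, "dy": 0, "dz": -1.5, "hand": 1},
    {"ax": 0, "ay": 0, "az": 0, "dx": 0, "dy": 0, "dz": -3, "hand": 1},
    {"ax": 0, "ay": 0, "az": 0, "dx": 0, "dy": 0, "dz": -5, "hand": 1},
    {"ax": 0, "ay": 0, "az": 0, "dx": 0, "dy": 0, "dz": -7, "hand": 1},
    {"ax": 0, "ay": 0, "az": 0, "dx": 0, "dy": 0, "dz": -9, "hand": 1},
    {"ax": 0, "ay": 0, "az": 0, "dx": 0, "dy": 0, "dz": -11, "hand": 1},
    {"ax": 0, "ay": 0, "az": 0, "dx": 0, "dy": 0, "dz": -12.5, "hand": 1},
    {"ax": 0, "ay": 0, "az": 0, "dx": 0, "dy": 0, "dz": -13, "hand": 1},
    {"ax": 0, "ay": 0, "az": 0, "dx": 0, "dy": 0, "dz": -13, "hand": 1}
  ]
}}

```text
clock: 6.55
eef_pos: [456.0, 142.0, 180.5]
tool_rot: [3.14, -0.001, 1.57]
force: [0.4, -0.0, -1.7]
width: 45.8
gripper_force: 61.5
```

```bash
python3 - <<'E'
from h import *
e=get_image('scene'); s=read_state(); print(s['eef_pos'],s['width'],s['gripper_force'],s['force'],go([633,-31.3,s['eef_pos'][2]],np.pi/2))
print(blobs(e['pixels'],'green',30))
cv2.imwrite('pics/s4.png',cv2.resize(e['pixels'][60:240,180:360],(540,540),interpolation=2)[:,:,::-1])
E
```

```text
[455.47808525 141.87501765 179.73557809] 45.80542619027885 61.52637004852295 [-0.34550909  0.08785867 -1.39026845] (array([-17.3 ,  17.77,  -0.  ]), array([-0.   , -0.   , -0.001]))
[(np.int32(57), np.float64(303.2), np.float64(94.4), np.int32(300), np.int32(89), np.int32(7), np.int32(11)), (np.int32(478), np.float64(243.5), np.float64(210.5), np.int32(231), np.int32(199), np.int32(26), np.int32(24))]
```

View pics/s4.png

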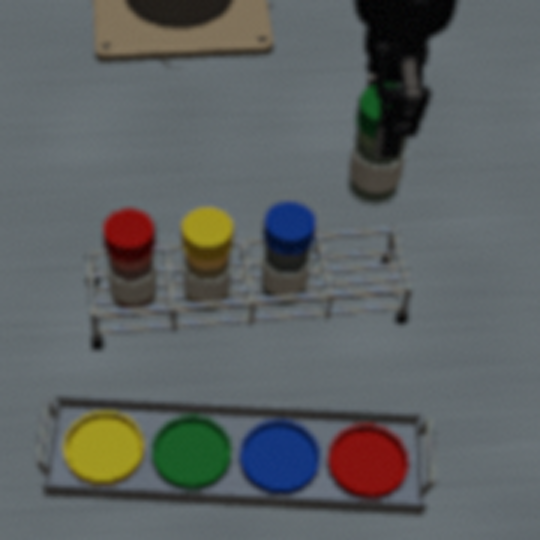

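The jar hangs upright in the grip, base at crop (376,180), clear of the rack. The scene also shows all four seats free. Now carrying it to the green seat.

Request:
{"api": "send_rows", "payload": {
  "series": [
    {"ax": 0, "ay": 0, "az": 0, "dx": -0.8, "dy": 0.8, "dz": 0, "hand": 1},
    {"ax": 0, "ay": 0, "az": 0, "dx": -2.6, "dy": 2.7, "dz": 0, "hand": 1},
    {"ax": 0, "ay": 0, "az": 0, "dx": -5.2, "dy": 5.3, "dz": 0, "hand": 1},
    {"ax": 0, "ay": 0, "az": 0, "dx": -8, "dy": 8.2, "dz": 0, "hand": 1},
    {"ax": 0, "ay": 0, "az": 0, "dx": -10.8, "dy": 11.1, "dz": 0, "hand": 1},
    {"ax": 0, "ay": 0, "az": 0, "dx": -13.4, "dy": 13.8, "dz": 0, "hand": 1},
    {"ax": 0, "ay": 0, "az": 0, "dx": -15.5, "dy": 16, "dz": 0, "hand": 1},
    {"ax": 0, "ay": 0, "az": 0, "dx": -16.9, "dy": 17.4, "dz": 0, "hand": 1},
    {"ax": 0, "ay": 0, "az": 0, "dx": -17.3, "dy": 17.8, "dz": 0, "hand": 1},
    {"ax": 0, "ay": 0, "az": 0, "dx": -17.3, "dy": 17.8, "dz": 0, "hand": 1}
  ]
}}

```text
clock: 7.6
eef_pos: [633.1, -32.6, 178.5]
tool_rot: [-3.14, 0.0, 1.568]
force: [-1.0, 0.5, -2.3]
width: 45.9
gripper_force: 61.6
```

Request:
{"api": "send_rows", "payload": {
  "series": [
    {"ax": 0, "ay": 0, "az": 0, "dx": 0, "dy": 0, "dz": 1, "hand": 1},
    {"ax": 0, "ay": 0, "az": 0, "dx": 0, "dy": 0, "dz": 3, "hand": 1},
    {"ax": 0, "ay": 0, "az": 0, "dx": 0, "dy": 0, "dz": 5.5, "hand": 1},
    {"ax": 0, "ay": 0, "az": 0, "dx": 0, "dy": 0, "dz": 8, "hand": 1},
    {"ax": 0, "ay": 0, "az": 0, "dx": 0, "dy": 0, "dz": 10, "hand": 1},
    {"ax": 0, "ay": 0, "az": 0, "dx": 0, "dy": 0, "dz": 11, "hand": 1},
    {"ax": 0, "ay": 0, "az": 0, "dx": 0, "dy": 0, "dz": 11, "hand": 1},
    {"ax": 0, "ay": 0, "az": 0, "dx": 0, "dy": 0, "dz": 11, "hand": 1}
  ]
}}

```text
clock: 8.4
eef_pos: [633.8, -30.9, 70.2]
tool_rot: [3.141, -0.0, 1.57]
force: [0.2, 0.4, -2.1]
width: 45.9
gripper_force: 61.7
```

```bash
python3 - <<'E'
from h import *
e=get_image('scene');w=get_image('wrist'); s=read_state(); print(s['eef_pos'],s['tool_rot'],s['width'],s['force'])
cv2.imwrite('pics/s5.png',np.hstack([cv2.resize(e['pixels'][140:240,190:320],(520,400),interpolation=2),cv2.resize(w['pixels'][100:340,170:338],(280,400))])[:,:,::-1])
E
```

```text
[634.43620527 -31.28126222  70.89274558] [3.13952903e+00 4.26458027e-05 1.57010843e+00] 45.565114452221394 [-0.38702123  0.61076623 -1.20295887]
```

View pics/s5.png

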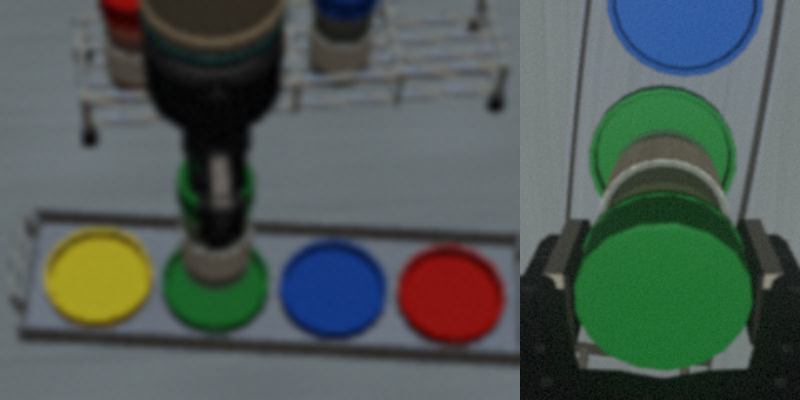

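The jar hangs upright centred over the green seat (scene crop: jar (217,265), seat (215,285)). About 30 mm remain, so I'll lower slowly.

Request:
{"api": "send_rows", "payload": {
  "series": [
    {"ax": 0, "ay": 0, "az": 0, "dx": 0, "dy": 0, "dz": 0.6, "hand": 1},
    {"ax": 0, "ay": 0, "az": 0, "dx": 0, "dy": 0, "dz": 1.3, "hand": 1},
    {"ax": 0, "ay": 0, "az": 0, "dx": 0, "dy": 0, "dz": 1.9, "hand": 1},
    {"ax": 0, "ay": 0, "az": 0, "dx": 0, "dy": 0, "dz": 2.3, "hand": 1},
    {"ax": 0, "ay": 0, "az": 0, "dx": 0, "dy": 0, "dz": 2.6, "hand": 1},
    {"ax": 0, "ay": 0, "az": 0, "dx": 0, "dy": 0, "dz": 2.7, "hand": 1},
    {"ax": 0, "ay": 0, "az": 0, "dx": 0, "dy": 0, "dz": 2.75, "hand": 1},
    {"ax": 0, "ay": 0, "az": 0, "dx": 0, "dy": 0, "dz": 2.8, "hand": 1},
    {"ax": 0, "ay": 0, "az": 0, "dx": 0, "dy": 0, "dz": 2.85, "hand": 1},
    {"ax": 0, "ay": 0, "az": 0, "dx": 0, "dy": 0, "dz": 2.85, "hand": 1}
  ]
}}

```text
clock: 9.5
eef_pos: [633.7, -31.4, 41.3]
tool_rot: [3.141, -0.0, 1.57]
force: [-0.2, 0.9, -2.0]
width: 45.3
gripper_force: 61.7
```

Request:
{"api": "send_rows", "payload": {
  "series": [
    {"ax": 0, "ay": 0, "az": 0, "dx": 0, "dy": 0, "dz": 0.05, "hand": 1},
    {"ax": 0, "ay": 0, "az": 0, "dx": 0, "dy": 0, "dz": 0.1, "hand": 1},
    {"ax": 0, "ay": 0, "az": 0, "dx": 0, "dy": 0, "dz": 0.1, "hand": 1}
  ]
}}

```text
clock: 9.8
eef_pos: [633.8, -31.4, 40.8]
tool_rot: [3.141, -0.0, 1.57]
force: [-1.1, 0.2, 3.4]
width: 46.0
gripper_force: 62.3
```

Contact at the expected height. Now release and rise.

Request:
{"api": "send_rows", "payload": {
  "series": [
    {"ax": 0, "ay": 0, "az": 0, "dx": 0, "dy": 0, "dz": 0, "hand": 0.3},
    {"ax": 0, "ay": 0, "az": 0, "dx": 0, "dy": 0, "dz": 0, "hand": 0},
    {"ax": 0, "ay": 0, "az": 0, "dx": 0, "dy": 0, "dz": 0, "hand": 0},
    {"ax": 0, "ay": 0, "az": 0, "dx": 0, "dy": 0, "dz": 0, "hand": 0},
    {"ax": 0, "ay": 0, "az": 0, "dx": 0, "dy": 0, "dz": 0, "hand": 0},
    {"ax": 0, "ay": 0, "az": 0, "dx": 0, "dy": 0, "dz": -1, "hand": 0},
    {"ax": 0, "ay": 0, "az": 0, "dx": 0, "dy": 0, "dz": -3, "hand": 0},
    {"ax": 0, "ay": 0, "az": 0, "dx": 0, "dy": 0, "dz": -6, "hand": 0},
    {"ax": 0, "ay": 0, "az": 0, "dx": 0, "dy": 0, "dz": -9, "hand": 0},
    {"ax": 0, "ay": 0, "az": 0, "dx": 0, "dy": 0, "dz": -9, "hand": 0}
  ]
}}

```text
clock: 10.8
eef_pos: [637.1, -32.2, 135.4]
tool_rot: [3.133, 0.001, 1.57]
force: [0.4, 0.4, -0.1]
width: 85.3
gripper_force: 0.0
```

```bash
python3 - <<'E'
from h import *
w=get_image('wrist');e=get_image('scene');t=get_image('top'); s=read_state(); print(s['eef_pos'],s['tool_rot'],s['width'],s['force'])
for c in HSV: print(c,[b[:3] for b in blobs(e['pixels'],c,60)],[b[:3] for b in blobs(t['pixels'],c,60)],[plane(w,b[1:3],110,True).round(1) for b in blobs(w['pixels'],c,500)])
print(go([461,70.5,s['eef_pos'][2]],np.pi/2))
cv2.imwrite('pics/s6.png',np.hstack([cv2.resize(e['pixels'][140:240,190:320],(520,400),interpolation=2),cv2.resize(w['pixels'][100:340,170:338],(280,400))])[:,:,::-1])
E
```

```text
[633.20976506 -31.13904075 130.22552308] [-3.14119693e+00 -3.62780585e-04  1.56984972e+00] 85.44051533840957 [-0.1096802   0.40627412 -0.76409309]
red [(np.int32(105), np.float64(219.8), np.float64(136.3)), (np.int32(485), np.float64(302.2), np.float64(213.4))] [(np.int32(259), np.float64(218.6), np.float64(160.1)), (np.int32(201), np.float64(285.0), np.float64(219.7))] [array([646.9,  95.3, 110. ]), array([451.1, -78.5, 110. ])]
yellow [(np.int32(479), np.float64(214.2), np.float64(208.9))] [(np.int32(379), np.float64(292.9), np.float64(169.9))] [array([455.2,  -5.3, 110. ]), array([624.4, -64.6, 110. ])]
green [(np.int32(145), np.float64(242.6), np.float64(193.8)), (np.int32(196), np.float64(243.6), np.float64(214.6))] [] [array([632.6, -19. , 110. ])]
blue [(np.int32(173), np.float64(276.3), np.float64(134.0)), (np.int32(483), np.float64(272.8), np.float64(211.9))] [] [array([453.8,  72.3, 110. ]), array([639.8,  44.5, 110. ])]
(array([ 1.015e+01, -1.723e+01,  1.000e-02]), array([-0.   , -0.   , -0.001]))
```

View pics/s6.png

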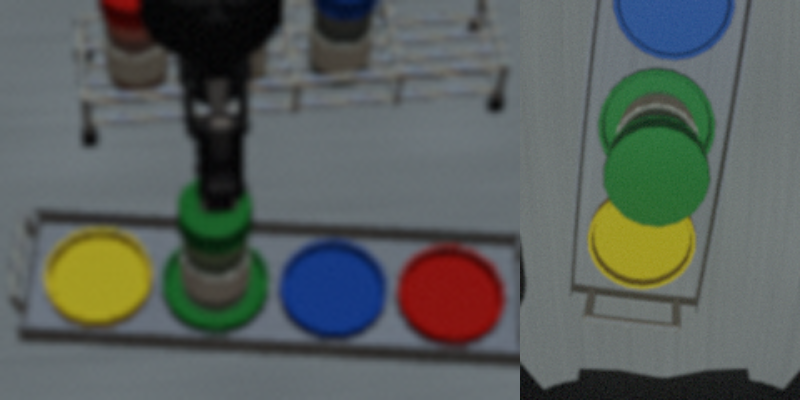

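The green jar stands upright in its seat (crop (215,240) in the scene part, centred in the cup). Next is blue.

Request:
{"api": "send_rows", "payload": {
  "series": [
    {"ax": 0, "ay": 0, "az": 0, "dx": 0.5, "dy": -0.9, "dz": 0, "hand": 0},
    {"ax": 0, "ay": 0, "az": 0, "dx": 2, "dy": -3.4, "dz": 0, "hand": 0},
    {"ax": 0, "ay": 0, "az": 0, "dx": 4, "dy": -6.8, "dz": 0, "hand": 0},
    {"ax": 0, "ay": 0, "az": 0, "dx": 6, "dy": -10.2, "dz": 0, "hand": 0},
    {"ax": 0, "ay": 0, "az": 0, "dx": 8, "dy": -13.6, "dz": 0, "hand": 0},
    {"ax": 0, "ay": 0, "az": 0, "dx": 9.5, "dy": -16.1, "dz": 0, "hand": 0},
    {"ax": 0, "ay": 0, "az": 0, "dx": 10.1, "dy": -17.2, "dz": 0, "hand": 0},
    {"ax": 0, "ay": 0, "az": 0, "dx": 10.1, "dy": -17.2, "dz": 0, "hand": 0},
    {"ax": 0, "ay": 0, "az": 0, "dx": 10.1, "dy": -17.2, "dz": 0, "hand": 0}
  ]
}}

```text
clock: 11.85
eef_pos: [463.0, 69.3, 130.2]
tool_rot: [3.14, 0.001, 1.569]
force: [0.3, 0.2, 0.8]
width: 85.4
gripper_force: 0.0
```

```bash
python3 - <<'E'
from h import *
w=get_image('wrist'); s=read_state(); print(s['eef_pos'],s['tool_rot'])
for c in HSV: print(c,[(b[0],plane(w,b[1:3],120,True).round(1)) for b in blobs(w['pixels'],c,500)])
print(go([461,70.5,49],np.pi/2))
E
```

```text
[463.37252122  68.95740476 130.224804  ] [3.13979537e+00 6.96492570e-04 1.56871603e+00]
red [(np.int32(2527), array([583. , 130.2, 120. ]))]
yellow [(np.int32(2228), array([462.1,  -2. , 120. ]))]
green [(np.int32(514), array([570.,  45., 120.]))]
blue [(np.int32(2356), array([576.6,  81. , 120. ])), (np.int32(3426), array([460.7,  72.8, 120. ]))]
(array([ 0.16, -0.25,  8.12]), array([ 0.002,  0.001, -0.002]))
```

Request:
{"api": "send_rows", "payload": {
  "series": [
    {"ax": 0, "ay": 0, "az": 0, "dx": 0.15, "dy": -0.2, "dz": 1, "hand": 0},
    {"ax": 0, "ay": 0, "az": 0, "dx": 0.15, "dy": -0.2, "dz": 3, "hand": 0},
    {"ax": 0, "ay": 0, "az": 0, "dx": 0.15, "dy": -0.2, "dz": 5, "hand": 0},
    {"ax": 0, "ay": 0, "az": 0, "dx": 0.15, "dy": -0.2, "dz": 7, "hand": 0},
    {"ax": 0, "ay": 0, "az": 0, "dx": 0.15, "dy": -0.2, "dz": 8, "hand": 0},
    {"ax": 0, "ay": 0, "az": 0, "dx": 0.15, "dy": -0.2, "dz": 8.1, "hand": 0},
    {"ax": 0, "ay": 0, "az": 0, "dx": 0.15, "dy": -0.2, "dz": 8.1, "hand": 0},
    {"ax": 0, "ay": 0, "az": 0, "dx": 0.15, "dy": -0.2, "dz": 8.1, "hand": 0}
  ]
}}

```text
clock: 12.7
eef_pos: [460.4, 71.2, 49.8]
tool_rot: [3.14, -0.0, 1.569]
force: [-0.3, 0.0, 0.8]
width: 85.3
gripper_force: 0.0
```

Request:
{"api": "send_rows", "payload": {
  "series": [
    {"ax": 0, "ay": 0, "az": 0, "dx": 0, "dy": 0, "dz": 0, "hand": 0.3},
    {"ax": 0, "ay": 0, "az": 0, "dx": 0, "dy": 0, "dz": 0, "hand": 0.6},
    {"ax": 0, "ay": 0, "az": 0, "dx": 0, "dy": 0, "dz": 0, "hand": 1},
    {"ax": 0, "ay": 0, "az": 0, "dx": 0, "dy": 0, "dz": 0, "hand": 1},
    {"ax": 0, "ay": 0, "az": 0, "dx": 0, "dy": 0, "dz": 0, "hand": 1},
    {"ax": 0, "ay": 0, "az": 0, "dx": 0, "dy": 0, "dz": 0, "hand": 1}
  ]
}}

```text
clock: 13.3
eef_pos: [460.4, 71.5, 49.9]
tool_rot: [3.14, -0.0, 1.57]
force: [0.3, 0.0, 4.8]
width: 45.6
gripper_force: 60.3
```

Request:
{"api": "send_rows", "payload": {
  "series": [
    {"ax": 0, "ay": 0, "az": 0, "dx": 0, "dy": 0, "dz": -0.5, "hand": 1},
    {"ax": 0, "ay": 0, "az": 0, "dx": 0, "dy": 0, "dz": -1.5, "hand": 1},
    {"ax": 0, "ay": 0, "az": 0, "dx": 0, "dy": 0, "dz": -3, "hand": 1},
    {"ax": 0, "ay": 0, "az": 0, "dx": 0, "dy": 0, "dz": -5, "hand": 1},
    {"ax": 0, "ay": 0, "az": 0, "dx": 0, "dy": 0, "dz": -7, "hand": 1},
    {"ax": 0, "ay": 0, "az": 0, "dx": 0, "dy": 0, "dz": -9, "hand": 1},
    {"ax": 0, "ay": 0, "az": 0, "dx": 0, "dy": 0, "dz": -11, "hand": 1},
    {"ax": 0, "ay": 0, "az": 0, "dx": 0, "dy": 0, "dz": -12.5, "hand": 1},
    {"ax": 0, "ay": 0, "az": 0, "dx": 0, "dy": 0, "dz": -13, "hand": 1},
    {"ax": 0, "ay": 0, "az": 0, "dx": 0, "dy": 0, "dz": -13, "hand": 1}
  ]
}}

```text
clock: 14.3
eef_pos: [459.9, 71.5, 179.9]
tool_rot: [3.14, -0.001, 1.57]
force: [-0.2, -0.6, -2.1]
width: 45.5
gripper_force: 61.5
```

Request:
{"api": "send_rows", "payload": {
  "series": [
    {"ax": 0, "ay": 0, "az": 0, "dx": -0.1, "dy": 0.8, "dz": 0, "hand": 1},
    {"ax": 0, "ay": 0, "az": 0, "dx": -0.4, "dy": 2.7, "dz": 0, "hand": 1},
    {"ax": 0, "ay": 0, "az": 0, "dx": -0.8, "dy": 5.4, "dz": 0, "hand": 1},
    {"ax": 0, "ay": 0, "az": 0, "dx": -1.2, "dy": 8.4, "dz": 0, "hand": 1},
    {"ax": 0, "ay": 0, "az": 0, "dx": -1.6, "dy": 11.4, "dz": 0, "hand": 1},
    {"ax": 0, "ay": 0, "az": 0, "dx": -2, "dy": 14.2, "dz": 0, "hand": 1},
    {"ax": 0, "ay": 0, "az": 0, "dx": -2.3, "dy": 16.5, "dz": 0, "hand": 1},
    {"ax": 0, "ay": 0, "az": 0, "dx": -2.5, "dy": 17.9, "dz": 0, "hand": 1},
    {"ax": 0, "ay": 0, "az": 0, "dx": -2.5, "dy": 18.3, "dz": 0, "hand": 1},
    {"ax": 0, "ay": 0, "az": 0, "dx": -2.5, "dy": 18.3, "dz": 0, "hand": 1}
  ]
}}

```text
clock: 15.3
eef_pos: [642.3, 45.9, 177.8]
tool_rot: [-3.139, 0.0, 1.569]
force: [0.4, 0.3, -1.2]
width: 46.0
gripper_force: 61.7
```

Request:
{"api": "send_rows", "payload": {
  "series": [
    {"ax": 0, "ay": 0, "az": 0, "dx": 0, "dy": 0.1, "dz": 1, "hand": 1},
    {"ax": 0, "ay": 0, "az": 0, "dx": 0, "dy": 0.1, "dz": 3, "hand": 1},
    {"ax": 0, "ay": 0, "az": 0, "dx": 0, "dy": 0.1, "dz": 5.5, "hand": 1},
    {"ax": 0, "ay": 0, "az": 0, "dx": 0, "dy": 0.1, "dz": 8, "hand": 1},
    {"ax": 0, "ay": 0, "az": 0, "dx": 0, "dy": 0.1, "dz": 10, "hand": 1},
    {"ax": 0, "ay": 0, "az": 0, "dx": 0, "dy": 0.1, "dz": 11, "hand": 1},
    {"ax": 0, "ay": 0, "az": 0, "dx": 0, "dy": 0.1, "dz": 11, "hand": 1}
  ]
}}

```text
clock: 16.0
eef_pos: [641.8, 46.4, 67.5]
tool_rot: [-3.138, 0.0, 1.57]
force: [-0.0, -0.1, -1.0]
width: 45.8
gripper_force: 61.7
```

Request:
{"api": "send_rows", "payload": {
  "series": [
    {"ax": 0, "ay": 0, "az": 0, "dx": 0, "dy": 0, "dz": 0.6, "hand": 1},
    {"ax": 0, "ay": 0, "az": 0, "dx": 0, "dy": 0, "dz": 1.3, "hand": 1},
    {"ax": 0, "ay": 0, "az": 0, "dx": 0, "dy": 0, "dz": 1.9, "hand": 1},
    {"ax": 0, "ay": 0, "az": 0, "dx": 0, "dy": 0, "dz": 2.3, "hand": 1},
    {"ax": 0, "ay": 0, "az": 0, "dx": 0, "dy": 0, "dz": 2.6, "hand": 1},
    {"ax": 0, "ay": 0, "az": 0, "dx": 0, "dy": 0, "dz": 2.7, "hand": 1},
    {"ax": 0, "ay": 0, "az": 0, "dx": 0, "dy": 0, "dz": 2.75, "hand": 1},
    {"ax": 0, "ay": 0, "az": 0, "dx": 0, "dy": 0, "dz": 2.8, "hand": 1},
    {"ax": 0, "ay": 0, "az": 0, "dx": 0, "dy": 0, "dz": 2.85, "hand": 1},
    {"ax": 0, "ay": 0, "az": 0, "dx": 0, "dy": 0, "dz": 2.85, "hand": 1}
  ]
}}

```text
clock: 17.0
eef_pos: [643.7, 46.1, 40.8]
tool_rot: [3.141, -0.0, 1.57]
force: [-0.7, 0.9, -1.8]
width: 45.7
gripper_force: 61.7
```

Request:
{"api": "send_rows", "payload": {
  "series": [
    {"ax": 0, "ay": 0, "az": 0, "dx": 0, "dy": 0, "dz": 0.05, "hand": 1},
    {"ax": 0, "ay": 0, "az": 0, "dx": 0, "dy": 0, "dz": 0.1, "hand": 1},
    {"ax": 0, "ay": 0, "az": 0, "dx": 0, "dy": 0, "dz": 0.1, "hand": 1}
  ]
}}

```text
clock: 17.3
eef_pos: [643.8, 46.1, 40.0]
tool_rot: [3.141, -0.0, 1.57]
force: [-0.5, 0.6, 0.9]
width: 45.8
gripper_force: 62.1
```

Request:
{"api": "send_rows", "payload": {
  "series": [
    {"ax": 0, "ay": 0, "az": 0, "dx": 0, "dy": 0, "dz": 0.03, "hand": 1},
    {"ax": 0, "ay": 0, "az": 0, "dx": 0, "dy": 0, "dz": 0.03, "hand": 0.3},
    {"ax": 0, "ay": 0, "az": 0, "dx": 0, "dy": 0, "dz": 0.03, "hand": 0},
    {"ax": 0, "ay": 0, "az": 0, "dx": 0, "dy": 0, "dz": 0.03, "hand": 0},
    {"ax": 0, "ay": 0, "az": 0, "dx": 0, "dy": 0, "dz": 0.03, "hand": 0},
    {"ax": 0, "ay": 0, "az": 0, "dx": 0, "dy": 0, "dz": 0.03, "hand": 0},
    {"ax": 0, "ay": 0, "az": 0, "dx": 0, "dy": 0, "dz": -1, "hand": 0},
    {"ax": 0, "ay": 0, "az": 0, "dx": 0, "dy": 0, "dz": -3, "hand": 0},
    {"ax": 0, "ay": 0, "az": 0, "dx": 0, "dy": 0, "dz": -6, "hand": 0},
    {"ax": 0, "ay": 0, "az": 0, "dx": 0, "dy": 0, "dz": -9, "hand": 0}
  ]
}}

```text
clock: 18.3
eef_pos: [643.5, 46.0, 131.1]
tool_rot: [-3.141, 0.0, 1.57]
force: [0.1, -0.5, 0.1]
width: 85.3
gripper_force: 0.0
```

Request:
{"api": "send_rows", "payload": {
  "series": [
    {"ax": 0, "ay": 0, "az": 0, "dx": 0, "dy": 0, "dz": 0, "hand": 0},
    {"ax": 0, "ay": 0, "az": 0, "dx": -0.8, "dy": -2.9, "dz": 0, "hand": 0},
    {"ax": 0, "ay": 0, "az": 0, "dx": -1.8, "dy": -6.5, "dz": 0, "hand": 0},
    {"ax": 0, "ay": 0, "az": 0, "dx": -2.8, "dy": -10.1, "dz": 0, "hand": 0},
    {"ax": 0, "ay": 0, "az": 0, "dx": -3.8, "dy": -13.7, "dz": 0, "hand": 0},
    {"ax": 0, "ay": 0, "az": 0, "dx": -4.7, "dy": -16.8, "dz": 0, "hand": 0},
    {"ax": 0, "ay": 0, "az": 0, "dx": -5.05, "dy": -18.1, "dz": 0, "hand": 0},
    {"ax": 0, "ay": 0, "az": 0, "dx": -5.05, "dy": -18.1, "dz": 0, "hand": 0},
    {"ax": 0, "ay": 0, "az": 0, "dx": -5.05, "dy": -18.1, "dz": 0, "hand": 0}
  ]
}}

```text
clock: 19.2
eef_pos: [463.8, -4.0, 130.0]
tool_rot: [3.14, -0.0, 1.57]
force: [0.6, -0.3, -0.7]
width: 85.7
gripper_force: 0.0
```

```bash
python3 - <<'E'
from h import *
w=get_image('wrist');e=get_image('scene');t=get_image('top'); s=read_state(); print(s['eef_pos'],s['tool_rot'],s['width'])
for c in HSV: print(c,[(b[0],plane(w,b[1:3],120,True).round(1)) for b in blobs(w['pixels'],c,500)])
print(go([462.5,-4.5,49],np.pi/2))
cv2.imwrite('pics/s7.png',cv2.resize(e['pixels'][110:240,180:340],(640,520),interpolation=2)[:,:,::-1])
E
```

```text
[463.99864201  -3.87379931 129.68273738] [3.14044173e+00 1.36983749e-04 1.57059826e+00] 85.7916972706567
red [(np.int32(2490), array([583.2, 103.5, 120. ])), (np.int32(2193), array([458.6, -71.5, 120. ]))]
yellow [(np.int32(3642), array([462.1,  -1.2, 120. ])), (np.int32(1200), array([569. , -38.3, 120. ]))]
green [(np.int32(972), array([563.7,   9.6, 120. ])), (np.int32(1461), array([621.4, -24.4, 120. ]))]
blue [(np.int32(1104), array([569.2,  56.1, 120. ])), (np.int32(1649), array([632.3,  47. , 120. ]))]
(array([-0.06, -0.16,  8.07]), array([ 0.001,  0.   , -0.   ]))
```

View pics/s7.png

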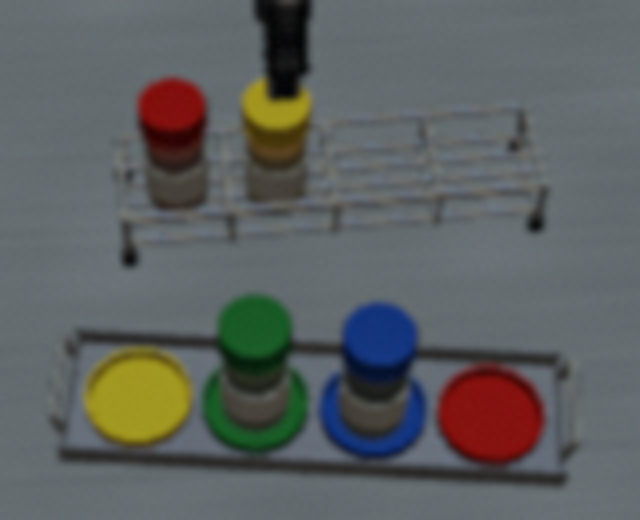

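Green and blue stand upright in their cups (crop (255,400) and (373,410)). The gripper is over yellow at (277,105). Now grasping yellow.

Request:
{"api": "send_rows", "payload": {
  "series": [
    {"ax": 0, "ay": 0, "az": 0, "dx": -0.05, "dy": -0.1, "dz": 1, "hand": 0},
    {"ax": 0, "ay": 0, "az": 0, "dx": -0.05, "dy": -0.1, "dz": 3, "hand": 0},
    {"ax": 0, "ay": 0, "az": 0, "dx": -0.05, "dy": -0.1, "dz": 5, "hand": 0},
    {"ax": 0, "ay": 0, "az": 0, "dx": -0.05, "dy": -0.1, "dz": 7, "hand": 0},
    {"ax": 0, "ay": 0, "az": 0, "dx": -0.05, "dy": -0.1, "dz": 8, "hand": 0},
    {"ax": 0, "ay": 0, "az": 0, "dx": -0.05, "dy": -0.1, "dz": 8.1, "hand": 0},
    {"ax": 0, "ay": 0, "az": 0, "dx": -0.05, "dy": -0.1, "dz": 8.1, "hand": 0},
    {"ax": 0, "ay": 0, "az": 0, "dx": -0.05, "dy": -0.1, "dz": 8.1, "hand": 0}
  ]
}}

```text
clock: 20.15
eef_pos: [462.2, -4.8, 49.2]
tool_rot: [3.14, 0.0, 1.57]
force: [-0.4, -0.9, 0.0]
width: 85.4
gripper_force: 0.0
```

Request:
{"api": "send_rows", "payload": {
  "series": [
    {"ax": 0, "ay": 0, "az": 0, "dx": 0, "dy": 0, "dz": 0, "hand": 0.3},
    {"ax": 0, "ay": 0, "az": 0, "dx": 0, "dy": 0, "dz": 0, "hand": 0.6},
    {"ax": 0, "ay": 0, "az": 0, "dx": 0, "dy": 0, "dz": 0, "hand": 1},
    {"ax": 0, "ay": 0, "az": 0, "dx": 0, "dy": 0, "dz": 0, "hand": 1},
    {"ax": 0, "ay": 0, "az": 0, "dx": 0, "dy": 0, "dz": 0, "hand": 1},
    {"ax": 0, "ay": 0, "az": 0, "dx": 0, "dy": 0, "dz": 0, "hand": 1}
  ]
}}

```text
clock: 20.75
eef_pos: [462.2, -4.6, 49.4]
tool_rot: [3.14, -0.0, 1.57]
force: [-0.5, 0.5, 5.6]
width: 45.6
gripper_force: 60.3
```

Request:
{"api": "send_rows", "payload": {
  "series": [
    {"ax": 0, "ay": 0, "az": 0, "dx": 0, "dy": 0, "dz": -0.5, "hand": 1},
    {"ax": 0, "ay": 0, "az": 0, "dx": 0, "dy": 0, "dz": -1.5, "hand": 1},
    {"ax": 0, "ay": 0, "az": 0, "dx": 0, "dy": 0, "dz": -3, "hand": 1},
    {"ax": 0, "ay": 0, "az": 0, "dx": 0, "dy": 0, "dz": -5, "hand": 1},
    {"ax": 0, "ay": 0, "az": 0, "dx": 0, "dy": 0, "dz": -7, "hand": 1},
    {"ax": 0, "ay": 0, "az": 0, "dx": 0, "dy": 0, "dz": -9, "hand": 1},
    {"ax": 0, "ay": 0, "az": 0, "dx": 0, "dy": 0, "dz": -11, "hand": 1},
    {"ax": 0, "ay": 0, "az": 0, "dx": 0, "dy": 0, "dz": -12.5, "hand": 1},
    {"ax": 0, "ay": 0, "az": 0, "dx": 0, "dy": 0, "dz": -13, "hand": 1},
    {"ax": 0, "ay": 0, "az": 0, "dx": 0, "dy": 0, "dz": -13, "hand": 1}
  ]
}}

```text
clock: 21.75
eef_pos: [461.8, -4.6, 179.4]
tool_rot: [3.14, -0.0, 1.57]
force: [-0.2, -0.0, -2.0]
width: 45.5
gripper_force: 61.6
```

Request:
{"api": "send_rows", "payload": {
  "series": [
    {"ax": 0, "ay": 0, "az": 0, "dx": -0.5, "dy": 0.7, "dz": 0, "hand": 1},
    {"ax": 0, "ay": 0, "az": 0, "dx": -1.6, "dy": 2.4, "dz": 0, "hand": 1},
    {"ax": 0, "ay": 0, "az": 0, "dx": -3.1, "dy": 4.8, "dz": 0, "hand": 1},
    {"ax": 0, "ay": 0, "az": 0, "dx": -4.8, "dy": 7.4, "dz": 0, "hand": 1},
    {"ax": 0, "ay": 0, "az": 0, "dx": -6.5, "dy": 10, "dz": 0, "hand": 1},
    {"ax": 0, "ay": 0, "az": 0, "dx": -8.1, "dy": 12.5, "dz": 0, "hand": 1},
    {"ax": 0, "ay": 0, "az": 0, "dx": -9.4, "dy": 14.5, "dz": 0, "hand": 1},
    {"ax": 0, "ay": 0, "az": 0, "dx": -10.2, "dy": 15.7, "dz": 0, "hand": 1},
    {"ax": 0, "ay": 0, "az": 0, "dx": -10.4, "dy": 16, "dz": 0, "hand": 1},
    {"ax": 0, "ay": 0, "az": 0, "dx": -10.4, "dy": 16, "dz": 0, "hand": 1}
  ]
}}

```text
clock: 22.75
eef_pos: [620.9, -109.4, 177.3]
tool_rot: [-3.139, -0.0, 1.569]
force: [-0.6, 0.0, -1.7]
width: 45.5
gripper_force: 61.7
```

Request:
{"api": "send_rows", "payload": {
  "series": [
    {"ax": 0, "ay": 0, "az": 0, "dx": 0, "dy": 0, "dz": 0.5, "hand": 1},
    {"ax": 0, "ay": 0, "az": 0, "dx": 0, "dy": 0, "dz": 2, "hand": 1},
    {"ax": 0, "ay": 0, "az": 0, "dx": 0, "dy": 0, "dz": 4, "hand": 1},
    {"ax": 0, "ay": 0, "az": 0, "dx": 0, "dy": 0, "dz": 6.5, "hand": 1},
    {"ax": 0, "ay": 0, "az": 0, "dx": 0, "dy": 0, "dz": 9, "hand": 1},
    {"ax": 0, "ay": 0, "az": 0, "dx": 0, "dy": 0, "dz": 10.5, "hand": 1},
    {"ax": 0, "ay": 0, "az": 0, "dx": 0, "dy": 0, "dz": 11, "hand": 1},
    {"ax": 0, "ay": 0, "az": 0, "dx": 0, "dy": 0, "dz": 11, "hand": 1}
  ]
}}

```text
clock: 23.55
eef_pos: [621.1, -108.6, 68.4]
tool_rot: [-3.141, -0.0, 1.57]
force: [1.5, -0.3, -0.7]
width: 45.5
gripper_force: 61.8
```

Request:
{"api": "send_rows", "payload": {
  "series": [
    {"ax": 0, "ay": 0, "az": 0, "dx": 0, "dy": 0.1, "dz": 0.6, "hand": 1},
    {"ax": 0, "ay": 0, "az": 0, "dx": 0, "dy": 0.1, "dz": 1.3, "hand": 1},
    {"ax": 0, "ay": 0, "az": 0, "dx": 0, "dy": 0.1, "dz": 1.9, "hand": 1},
    {"ax": 0, "ay": 0, "az": 0, "dx": 0, "dy": 0.1, "dz": 2.3, "hand": 1},
    {"ax": 0, "ay": 0, "az": 0, "dx": 0, "dy": 0.1, "dz": 2.6, "hand": 1},
    {"ax": 0, "ay": 0, "az": 0, "dx": 0, "dy": 0.1, "dz": 2.7, "hand": 1},
    {"ax": 0, "ay": 0, "az": 0, "dx": 0, "dy": 0.1, "dz": 2.75, "hand": 1},
    {"ax": 0, "ay": 0, "az": 0, "dx": 0, "dy": 0.1, "dz": 2.8, "hand": 1},
    {"ax": 0, "ay": 0, "az": 0, "dx": 0, "dy": 0.1, "dz": 2.85, "hand": 1},
    {"ax": 0, "ay": 0, "az": 0, "dx": 0, "dy": 0.1, "dz": 2.85, "hand": 1}
  ]
}}

```text
clock: 24.55
eef_pos: [622.6, -108.9, 40.3]
tool_rot: [3.141, -0.0, 1.57]
force: [0.3, 0.5, -1.1]
width: 46.0
gripper_force: 61.8
```

Request:
{"api": "send_rows", "payload": {
  "series": [
    {"ax": 0, "ay": 0, "az": 0, "dx": 0, "dy": 0, "dz": 0.05, "hand": 1},
    {"ax": 0, "ay": 0, "az": 0, "dx": 0, "dy": 0, "dz": 0.1, "hand": 1},
    {"ax": 0, "ay": 0, "az": 0, "dx": 0, "dy": 0, "dz": 0.1, "hand": 1}
  ]
}}

```text
clock: 24.85
eef_pos: [622.6, -108.9, 39.5]
tool_rot: [3.141, -0.0, 1.57]
force: [-0.7, -0.1, 0.7]
width: 45.7
gripper_force: 62.2
```

Request:
{"api": "send_rows", "payload": {
  "series": [
    {"ax": 0, "ay": 0, "az": 0, "dx": 0, "dy": 0, "dz": 0.04, "hand": 1},
    {"ax": 0, "ay": 0, "az": 0, "dx": 0, "dy": 0, "dz": 0.04, "hand": 0.3},
    {"ax": 0, "ay": 0, "az": 0, "dx": 0, "dy": 0, "dz": 0.04, "hand": 0},
    {"ax": 0, "ay": 0, "az": 0, "dx": 0, "dy": 0, "dz": 0.04, "hand": 0},
    {"ax": 0, "ay": 0, "az": 0, "dx": 0, "dy": 0, "dz": 0.04, "hand": 0},
    {"ax": 0, "ay": 0, "az": 0, "dx": 0, "dy": 0, "dz": 0.04, "hand": 0},
    {"ax": 0, "ay": 0, "az": 0, "dx": 0, "dy": 0, "dz": -1, "hand": 0},
    {"ax": 0, "ay": 0, "az": 0, "dx": 0, "dy": 0, "dz": -3, "hand": 0},
    {"ax": 0, "ay": 0, "az": 0, "dx": 0, "dy": 0, "dz": -6, "hand": 0},
    {"ax": 0, "ay": 0, "az": 0, "dx": 0, "dy": 0, "dz": -9, "hand": 0}
  ]
}}

```text
clock: 25.85
eef_pos: [622.3, -108.9, 130.6]
tool_rot: [-3.141, 0.0, 1.57]
force: [0.3, -0.6, 0.1]
width: 85.8
gripper_force: 0.0
```

Request:
{"api": "send_rows", "payload": {
  "series": [
    {"ax": 0, "ay": 0, "az": 0, "dx": 0, "dy": 0, "dz": 0, "hand": 0},
    {"ax": 0, "ay": 0, "az": 0, "dx": 0.6, "dy": -2.6, "dz": 0, "hand": 0},
    {"ax": 0, "ay": 0, "az": 0, "dx": 1.3, "dy": -6, "dz": 0, "hand": 0},
    {"ax": 0, "ay": 0, "az": 0, "dx": 2, "dy": -9.4, "dz": 0, "hand": 0},
    {"ax": 0, "ay": 0, "az": 0, "dx": 2.7, "dy": -12.8, "dz": 0, "hand": 0},
    {"ax": 0, "ay": 0, "az": 0, "dx": 3.3, "dy": -15.3, "dz": 0, "hand": 0},
    {"ax": 0, "ay": 0, "az": 0, "dx": 3.5, "dy": -16.4, "dz": 0, "hand": 0},
    {"ax": 0, "ay": 0, "az": 0, "dx": 3.5, "dy": -16.4, "dz": 0, "hand": 0},
    {"ax": 0, "ay": 0, "az": 0, "dx": 3.5, "dy": -16.4, "dz": 0, "hand": 0}
  ]
}}

```text
clock: 26.75
eef_pos: [460.5, -74.1, 129.5]
tool_rot: [3.139, 0.001, 1.57]
force: [0.5, -0.3, -0.1]
width: 85.7
gripper_force: 0.0
```

```bash
python3 - <<'E'
from h import *
w=get_image('wrist');e=get_image('scene'); s=read_state(); print(s['eef_pos'],s['tool_rot'],s['width'])
for c in HSV: print(c,[(b[0],plane(w,b[1:3],120,True).round(1)) for b in blobs(w['pixels'],c,500)],[b[:3] for b in blobs(e['pixels'],c,60)])
print(go([459,-74,49],np.pi/2))
E
```

```text
[460.44091949 -74.16492148 129.27641729] [3.13977453e+00 7.23846290e-04 1.56992648e+00] 85.35268334586364
red [(np.int32(1461), array([583.6,  71.8, 120. ])), (np.int32(3415), array([458.7, -72.1, 120. ]))] [(np.int32(132), np.float64(222.6), np.float64(137.4)), (np.int32(485), np.float64(302.2), np.float64(213.3))]
yellow [(np.int32(1074), array([555.7, -65.4, 120. ])), (np.int32(1484), array([ 612.2, -101.3,  120. ]))] [(np.int32(234), np.float64(211.6), np.float64(190.5)), (np.int32(204), np.float64(214.9), np.float64(212.9))]
green [(np.int32(1084), array([561.1, -18.6, 120. ])), (np.int32(1726), array([621.2, -28.9, 120. ]))] [(np.int32(226), np.float64(243.3), np.float64(191.6)), (np.int32(193), np.float64(243.5), np.float64(214.8))]
blue [(np.int32(1074), array([567.8,  28.1, 120. ])), (np.int32(1596), array([632.3,  42.2, 120. ]))] [(np.int32(236), np.float64(274.6), np.float64(193.8)), (np.int32(189), np.float64(272.9), np.float64(216.2))]
(array([ 0.02, -0.16,  8.03]), array([ 0.002,  0.001, -0.001]))
```

Yellow is placed just as the others were. Now red.

Request:
{"api": "send_rows", "payload": {
  "series": [
    {"ax": 0, "ay": 0, "az": 0, "dx": 0, "dy": -0.1, "dz": 1, "hand": 0},
    {"ax": 0, "ay": 0, "az": 0, "dx": 0, "dy": -0.1, "dz": 3, "hand": 0},
    {"ax": 0, "ay": 0, "az": 0, "dx": 0, "dy": -0.1, "dz": 5, "hand": 0},
    {"ax": 0, "ay": 0, "az": 0, "dx": 0, "dy": -0.1, "dz": 7, "hand": 0},
    {"ax": 0, "ay": 0, "az": 0, "dx": 0, "dy": -0.1, "dz": 8, "hand": 0},
    {"ax": 0, "ay": 0, "az": 0, "dx": 0, "dy": -0.1, "dz": 8.1, "hand": 0},
    {"ax": 0, "ay": 0, "az": 0, "dx": 0, "dy": -0.1, "dz": 8.1, "hand": 0},
    {"ax": 0, "ay": 0, "az": 0, "dx": 0, "dy": -0.1, "dz": 8.1, "hand": 0}
  ]
}}

```text
clock: 27.65
eef_pos: [458.2, -73.9, 48.7]
tool_rot: [3.14, 0.0, 1.57]
force: [-0.2, 0.4, 0.2]
width: 85.4
gripper_force: 0.0
```

Request:
{"api": "send_rows", "payload": {
  "series": [
    {"ax": 0, "ay": 0, "az": 0, "dx": 0, "dy": 0, "dz": 0, "hand": 0.3},
    {"ax": 0, "ay": 0, "az": 0, "dx": 0, "dy": 0, "dz": 0, "hand": 0.6},
    {"ax": 0, "ay": 0, "az": 0, "dx": 0, "dy": 0, "dz": 0, "hand": 1},
    {"ax": 0, "ay": 0, "az": 0, "dx": 0, "dy": 0, "dz": 0, "hand": 1},
    {"ax": 0, "ay": 0, "az": 0, "dx": 0, "dy": 0, "dz": 0, "hand": 1},
    {"ax": 0, "ay": 0, "az": 0, "dx": 0, "dy": 0, "dz": 0, "hand": 1}
  ]
}}

```text
clock: 28.25
eef_pos: [458.3, -73.8, 48.9]
tool_rot: [3.14, 0.0, 1.57]
force: [0.2, 0.5, 5.6]
width: 45.6
gripper_force: 60.3
```

Request:
{"api": "send_rows", "payload": {
  "series": [
    {"ax": 0, "ay": 0, "az": 0, "dx": 0, "dy": 0, "dz": -0.5, "hand": 1},
    {"ax": 0, "ay": 0, "az": 0, "dx": 0, "dy": 0, "dz": -1.5, "hand": 1},
    {"ax": 0, "ay": 0, "az": 0, "dx": 0, "dy": 0, "dz": -3, "hand": 1},
    {"ax": 0, "ay": 0, "az": 0, "dx": 0, "dy": 0, "dz": -5, "hand": 1},
    {"ax": 0, "ay": 0, "az": 0, "dx": 0, "dy": 0, "dz": -7, "hand": 1},
    {"ax": 0, "ay": 0, "az": 0, "dx": 0, "dy": 0, "dz": -9, "hand": 1},
    {"ax": 0, "ay": 0, "az": 0, "dx": 0, "dy": 0, "dz": -11, "hand": 1},
    {"ax": 0, "ay": 0, "az": 0, "dx": 0, "dy": 0, "dz": -12.5, "hand": 1},
    {"ax": 0, "ay": 0, "az": 0, "dx": 0, "dy": 0, "dz": -13, "hand": 1},
    {"ax": 0, "ay": 0, "az": 0, "dx": 0, "dy": 0, "dz": -13, "hand": 1}
  ]
}}

```text
clock: 29.25
eef_pos: [457.7, -73.6, 178.9]
tool_rot: [3.14, -0.0, 1.57]
force: [0.7, -0.3, -1.9]
width: 46.1
gripper_force: 61.8
```

Request:
{"api": "send_rows", "payload": {
  "series": [
    {"ax": 0, "ay": 0, "az": 0, "dx": 0.5, "dy": 0.5, "dz": 0, "hand": 1},
    {"ax": 0, "ay": 0, "az": 0, "dx": 1.8, "dy": 1.8, "dz": 0, "hand": 1},
    {"ax": 0, "ay": 0, "az": 0, "dx": 3.6, "dy": 3.6, "dz": 0, "hand": 1},
    {"ax": 0, "ay": 0, "az": 0, "dx": 5.7, "dy": 5.6, "dz": 0, "hand": 1},
    {"ax": 0, "ay": 0, "az": 0, "dx": 7.9, "dy": 7.8, "dz": 0, "hand": 1},
    {"ax": 0, "ay": 0, "az": 0, "dx": 10.1, "dy": 10, "dz": 0, "hand": 1},
    {"ax": 0, "ay": 0, "az": 0, "dx": 12.3, "dy": 12.2, "dz": 0, "hand": 1},
    {"ax": 0, "ay": 0, "az": 0, "dx": 14.5, "dy": 14.4, "dz": 0, "hand": 1},
    {"ax": 0, "ay": 0, "az": 0, "dx": 16.5, "dy": 16.4, "dz": 0, "hand": 1},
    {"ax": 0, "ay": 0, "az": 0, "dx": 17.9, "dy": 17.8, "dz": 0, "hand": 1}
  ]
}}

```text
clock: 30.25
eef_pos: [636.9, 109.5, 176.4]
tool_rot: [-3.14, -0.001, 1.573]
force: [0.7, 0.3, -2.0]
width: 45.6
gripper_force: 61.7
```

Request:
{"api": "send_rows", "payload": {
  "series": [
    {"ax": 0, "ay": 0, "az": 0, "dx": 1.0, "dy": 1.0, "dz": 0, "hand": 1},
    {"ax": 0, "ay": 0, "az": 0, "dx": 1.6, "dy": 1.55, "dz": 0, "hand": 1},
    {"ax": 0, "ay": 0, "az": 0, "dx": 1.8, "dy": 1.75, "dz": 0, "hand": 1},
    {"ax": 0, "ay": 0, "az": 0, "dx": 1.8, "dy": 1.75, "dz": 0, "hand": 1},
    {"ax": 0, "ay": 0, "az": 0, "dx": 1.8, "dy": 1.75, "dz": 0, "hand": 1}
  ]
}}

```text
clock: 30.75
eef_pos: [652.7, 122.4, 178.0]
tool_rot: [-3.141, 0.001, 1.569]
force: [0.1, 0.1, -2.1]
width: 45.8
gripper_force: 61.8
```

Request:
{"api": "send_rows", "payload": {
  "series": [
    {"ax": 0, "ay": 0, "az": 0, "dx": 0.1, "dy": 0.1, "dz": 0.5, "hand": 1},
    {"ax": 0, "ay": 0, "az": 0, "dx": 0.1, "dy": 0.1, "dz": 2, "hand": 1},
    {"ax": 0, "ay": 0, "az": 0, "dx": 0.1, "dy": 0.1, "dz": 4, "hand": 1},
    {"ax": 0, "ay": 0, "az": 0, "dx": 0.1, "dy": 0.1, "dz": 6.5, "hand": 1},
    {"ax": 0, "ay": 0, "az": 0, "dx": 0.1, "dy": 0.1, "dz": 9, "hand": 1},
    {"ax": 0, "ay": 0, "az": 0, "dx": 0.1, "dy": 0.1, "dz": 10.5, "hand": 1},
    {"ax": 0, "ay": 0, "az": 0, "dx": 0.1, "dy": 0.1, "dz": 11, "hand": 1},
    {"ax": 0, "ay": 0, "az": 0, "dx": 0.1, "dy": 0.1, "dz": 11, "hand": 1}
  ]
}}

```text
clock: 31.55
eef_pos: [653.9, 123.9, 67.5]
tool_rot: [-3.14, 0.0, 1.57]
force: [-0.2, 0.2, -1.7]
width: 45.8
gripper_force: 61.8
```

Request:
{"api": "send_rows", "payload": {
  "series": [
    {"ax": 0, "ay": 0, "az": 0, "dx": 0, "dy": 0, "dz": 0.6, "hand": 1},
    {"ax": 0, "ay": 0, "az": 0, "dx": 0, "dy": 0, "dz": 1.3, "hand": 1},
    {"ax": 0, "ay": 0, "az": 0, "dx": 0, "dy": 0, "dz": 1.9, "hand": 1},
    {"ax": 0, "ay": 0, "az": 0, "dx": 0, "dy": 0, "dz": 2.3, "hand": 1},
    {"ax": 0, "ay": 0, "az": 0, "dx": 0, "dy": 0, "dz": 2.6, "hand": 1},
    {"ax": 0, "ay": 0, "az": 0, "dx": 0, "dy": 0, "dz": 2.7, "hand": 1},
    {"ax": 0, "ay": 0, "az": 0, "dx": 0, "dy": 0, "dz": 2.75, "hand": 1},
    {"ax": 0, "ay": 0, "az": 0, "dx": 0, "dy": 0, "dz": 2.8, "hand": 1},
    {"ax": 0, "ay": 0, "az": 0, "dx": 0, "dy": 0, "dz": 2.85, "hand": 1},
    {"ax": 0, "ay": 0, "az": 0, "dx": 0, "dy": 0, "dz": 2.85, "hand": 1}
  ]
}}

```text
clock: 32.55
eef_pos: [654.3, 124.1, 39.8]
tool_rot: [3.141, -0.0, 1.57]
force: [0.1, -0.8, -1.9]
width: 46.1
gripper_force: 61.8
```

Request:
{"api": "send_rows", "payload": {
  "series": [
    {"ax": 0, "ay": 0, "az": 0, "dx": 0, "dy": 0, "dz": 0.05, "hand": 1},
    {"ax": 0, "ay": 0, "az": 0, "dx": 0, "dy": 0, "dz": 0.1, "hand": 1},
    {"ax": 0, "ay": 0, "az": 0, "dx": 0, "dy": 0, "dz": 0.1, "hand": 1}
  ]
}}

```text
clock: 32.85
eef_pos: [654.4, 124.1, 39.0]
tool_rot: [3.141, -0.0, 1.57]
force: [-0.7, -1.0, 1.3]
width: 46.1
gripper_force: 62.1
```

Contact. Release, rise, then back off clear.

Request:
{"api": "send_rows", "payload": {
  "series": [
    {"ax": 0, "ay": 0, "az": 0, "dx": 0, "dy": 0, "dz": 0.03, "hand": 1},
    {"ax": 0, "ay": 0, "az": 0, "dx": 0, "dy": 0, "dz": 0.03, "hand": 0.3},
    {"ax": 0, "ay": 0, "az": 0, "dx": 0, "dy": 0, "dz": 0.03, "hand": 0},
    {"ax": 0, "ay": 0, "az": 0, "dx": 0, "dy": 0, "dz": 0.03, "hand": 0},
    {"ax": 0, "ay": 0, "az": 0, "dx": 0, "dy": 0, "dz": 0.03, "hand": 0},
    {"ax": 0, "ay": 0, "az": 0, "dx": 0, "dy": 0, "dz": 0.03, "hand": 0},
    {"ax": 0, "ay": 0, "az": 0, "dx": 0, "dy": 0, "dz": -1, "hand": 0},
    {"ax": 0, "ay": 0, "az": 0, "dx": 0, "dy": 0, "dz": -3, "hand": 0},
    {"ax": 0, "ay": 0, "az": 0, "dx": 0, "dy": 0, "dz": -6, "hand": 0},
    {"ax": 0, "ay": 0, "az": 0, "dx": 0, "dy": 0, "dz": -10, "hand": 0}
  ]
}}

```text
clock: 33.85
eef_pos: [653.0, 123.9, 138.9]
tool_rot: [-3.139, 0.001, 1.57]
force: [1.1, 0.6, 0.2]
width: 85.5
gripper_force: 0.0
```

Request:
{"api": "send_rows", "payload": {
  "series": [
    {"ax": 0, "ay": 0, "az": 0, "dx": 0, "dy": 0, "dz": -2, "hand": 0},
    {"ax": 0, "ay": 0, "az": 0, "dx": 0, "dy": -3, "dz": -4, "hand": 0},
    {"ax": 0, "ay": 0, "az": 0, "dx": 0, "dy": -7, "dz": -6, "hand": 0},
    {"ax": 0, "ay": 0, "az": 0, "dx": 0, "dy": -11, "dz": -6, "hand": 0},
    {"ax": 0, "ay": 0, "az": 0, "dx": 0, "dy": -15, "dz": -6, "hand": 0},
    {"ax": 0, "ay": 0, "az": 0, "dx": 0, "dy": -18, "dz": -6, "hand": 0},
    {"ax": 0, "ay": 0, "az": 0, "dx": 0, "dy": -19, "dz": -6, "hand": 0},
    {"ax": 0, "ay": 0, "az": 0, "dx": 0, "dy": -19, "dz": -6, "hand": 0},
    {"ax": 0, "ay": 0, "az": 0, "dx": 0, "dy": -19, "dz": -6, "hand": 0}
  ]
}}

```text
clock: 34.75
eef_pos: [466.3, 124.5, 199.4]
tool_rot: [3.139, -0.0, 1.57]
force: [-0.4, 0.3, -0.8]
width: 85.4
gripper_force: 0.0
```

```bash
python3 - <<'E'
from h import *
S=get_image('scene');T=get_image('top'); s=read_state(); print(s['eef_pos'],s['force'],s['clock'])
for c in HSV:
    b=sorted(blobs(S['pixels'],c,60),key=lambda b:b[2])[0]; t=sorted(blobs(T['pixels'],c,60),key=lambda b:b[2])
    if c=='x' or not t: print(c,b[:3],t);continue
    print(c,[plane(S,b[1:3],106).round(1)],[x[:3] for x in t])
cv2.imwrite('pics/f.png',np.hstack([cv2.resize(S['pixels'][110:240,180:340],(480,390),interpolation=2),cv2.resize(T['pixels'][130:250,190:320],(320,295),interpolation=2)[:390] if 0 else cv2.copyMakeBorder(cv2.resize(T['pixels'][130:250,190:320],(320,295),interpolation=2),0,95,0,0,0)])[:,:,::-1])
E
```

```text
[466.1590219  124.22809359 198.87402877] [-0.36067443  0.56750316  0.49019644] 34.85
red [array([655.1, 123.4, 106. ])] [(np.int32(366), np.float64(219.8), np.float64(159.2))]
yellow [array([ 623.5, -109.5,  106. ])] [(np.int32(370), np.float64(293.5), np.float64(168.3))]
green [array([632.6, -31.7, 106. ])] [(np.int32(351), np.float64(269.0), np.float64(165.4))]
blue [array([644.8,  44.8, 106. ])] [(np.int32(354), np.float64(244.4), np.float64(162.4))]
```

View pics/f.png

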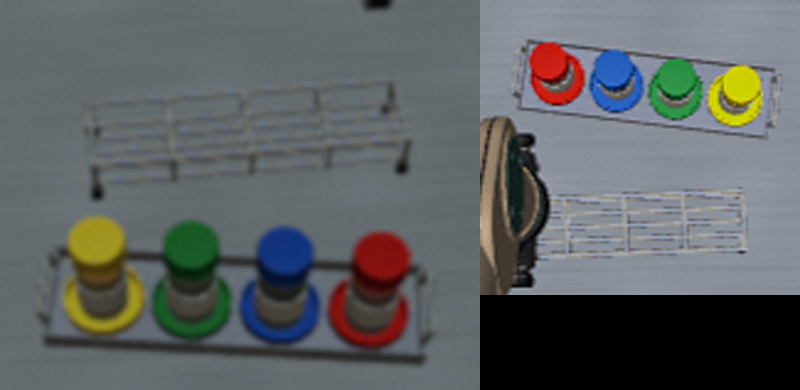

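All four jars stand upright in the cups of their own colour, with lid positions within about 2 mm of the seat centres at the expected height. The rack is empty and the gripper is clear. Handing in.

```bash
python3 -c "
from cell import *
print(finish_job())"
```

```text
the job is handed in; nothing more can be done
None
```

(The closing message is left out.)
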